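# Load a hinge leaf into the drill jig

### The job

Load the loose steel hinge leaf into the drill jig, ready for drilling: with its toe pointing in and its rolled knuckle towards the jig's open front, slide it along the bed between the guide rails, under the raised flap, until its hole drops over the locating pin and it lies flat; do not force it once the pin holds it. Then swing the flap fully down over it and let go, leaving the drill index, the oil bottle and the pine offcut where they are.

Things in the scene. Friction and masses are not known exactly. Their poses are not given: they have to be found in the camera images.
- jig: Drill jig, fixed to the bench: dark steel bed 305 mm long (x -160 to +145), 120 mm wide (y), flat top at z = 25 mm. Origin on the bench under the bed; +x points from the open front end inwards, along the sliding direction; z up. The bed is bare from x = -160 to +13. No room for a gripper pointing straight down under the raised flap: lean it back towards the front by some 30 degrees.
- jig_mouth (a point): Middle of the mouth between the two bright guide rails, on the bed's top (jig x = 13 mm), axes as the jig. The rails are 7 mm high, 53 mm apart inside (y -26.5 to +26.5) and run from here to jig x = 105 mm, with rounded leading corners.
- jig_slot (a point): Middle of the slot in the bed's top, between the rails (jig x = 50 mm), axes as the jig. A steel locating pin is bolted firmly in this slot, anywhere from 15 mm before to 15 mm beyond this point, differently each time; where is not given. On the middle line, 16 mm across, 5 mm high, its top bevelled to 11 mm across.
- flap (a joint): Angle (rad) of the aluminium flap, hinged across the jig's far end (axis along y at jig x = 125, z = 52 mm): 0 fully down, 0.75 raised to its stop. Starts at about 0.7, sloping up to the front over the bed. Stiff hinge: stays where left; 2 to 4 N down near its front moves it. Bushes below it end 1 mm over a seated leaf, so it cannot go fully down on a leaf riding on the pin.
- flap_lip (a point): Middle of the top face of the flap's front tongue, 178 mm from the hinge axis (z = 56 mm when the flap is fully down). The flap is 8 mm thick, 92 mm wide, its front 22 mm a tongue 50 mm wide; its front edge is 190 mm from the hinge axis. Its top is bare from 60 mm behind its front edge to that edge.
- hinge_leaf_mid (a point): The loose hinge leaf, a plain steel plate, about 0.33 kg, lying flat. This point is its centre, 4 mm above its underside; +x to its toe, z up. 112 mm long (x -56 to +56), 50 mm wide, 8 mm thick. The toe is bevelled underneath (last 20 mm, rising 5.6 mm) and narrows to 34 mm, so that it rides up over the pin when pushed along the bed with some 3 to 7 N.
- leaf_knuckle (a point): Centre of the leaf's rolled knuckle: a barrel 20 mm in diameter, 50 mm long along the leaf's y, at its tail end (46 mm behind the centre), 10 mm above the underside, which is flush. Can be gripped across its two flat ends (50 mm).
- leaf_hole (a point): Centre of the leaf's round through hole, 20 mm in diameter, half-way up the plate, 16 mm from the leaf's centre towards the toe. When seated it lies over the pin, 4 mm above the bed.
- hinge_leaf: The same hinge leaf: origin at the centre of its underside, axes as hinge_leaf_mid.
- drill_index: Bystander: green steel drill-bit box lying on the bench, 49 x 116 x 62 mm; origin at the centre of its underside, long side along its y. Leave it where it is.
- oil_bottle: Bystander: dark red oil bottle with a white spout, 53 mm across, 160 mm tall, standing near the far end of the jig; origin at the centre of its underside.
- pine_offcut: Bystander: pine block 60 x 140 x 40 mm lying on the bench; origin at the centre of its underside, long side along its y.

How it is judged:
By the outcome, as a careful person would: the job done as asked, in the order asked, and still so for the second after the job is handed in, with the robot touching nothing.
It also fails if it takes over 61 s, if anything falls off the work surface, if the arm or the gripper's body presses on something with over 40 N, if the wrist force passes 120 N, or if a joint passes its speed limit or range.

### The arm

A 6-joint arm with a two-finger parallel gripper is mounted at the origin on a cart in front of the work surface, level with it; the furniture and walls round the work are solid. World frame = base frame: x ahead of the robot, y to its left, z up, the work surface at z = 0. Lengths are in mm, angles in rad, forces in N, time in s.
With the tool pointing down it reaches from about 275 to 750 mm from the base axis. Payload 10.2 kg.
Tool frame: the origin (TCP) lies at the very end of the fingers, on their centre line; the grasp point (between the pads) lies 19 mm behind it; z points along the fingers, y is the direction in which the jaws open and shut (so a half turn about z gives the same grasp; the last joint's range is limited). The gripper opens to 85 mm and grips with 20 to 120 N. Pads are 22 mm wide; open, the fingers measure 114 mm over their backs; the gripper's body (76 mm by 85 mm) begins 54 mm behind the grasp point. The pads swing forward as they close: fully open they stand 13 mm farther back than shut.
Start: joints at [-1.429, 0.313, 1.498, -0, 1.331, -0.223], TCP at [187.288, -490.463, 231.294] pointing down, gripper open.
Joint ranges: [-2.94, 2.94], [-0.97, 2.17], [0.19, 2.56], [-1.23, 4.37], [0.02, 3.11], [-2.88, 2.88]. Speed limits (rad/s): [2.39, 2.39, 3.01, 3.14, 3.14, 3.14].

### API

Orientations are given as a unit quaternion [w, x, y, z].
In Python, from rig import ctrl, eyes, order gives the robot as it stands.
- The arm moves only by the tool move_arm, never from a script. Its argument "deltas" is a list of rows, each a list of 6 numbers: the shift along the tool's x, y, z in cm, then the turn, a rotation vector about the tool's x, y, z in degrees. A call has exactly 10 rows; each row shifts and turns the commanded pose from where the row before left it, along the tool's axes as they then stand; what a row does not reach is not made up. A row lasts 1/10 s, in which the tool goes at most 50 mm and 8.59 degrees, less where a joint would pass 70% of its speed; a pose out of reach is approached as far as the arm can. A call is refused whole if a number of a shift passes 5 or a number of a turn 8.59, either way. A call with a gripper value outside its range is refused whole. "grip" is the finger opening in cm, from 0 to 8.54, set as the call begins (left out, the last holds). The fingers move at their own pace and stop on an object; "newtons" is the grip in N (left out, the last holds). Time passes only in rows, so rows that do not move let the fingers close, or fill a call up. It gives the time, the measured TCP pose, the force and the opening at its end, in the units of the state.
- ctrl.sense(): the state, without advancing time (a new reading comes with each control period).
- eyes.capture(name): name is "scene" or "top" or "wrist"; returns the picture (420x560x3 uint8, blue, green, red); there is no depth.
- eyes.camera_params(name): a dict with "K" (3x3 intrinsics, pixels), "k1" (the pictures are not rectified: a ray, as slopes to the right and down, at radius r is drawn at 1 + k1 r^2 times it, then the intrinsics apply), "camera_from_world" (4x4, takes a point from world to camera coordinates). Camera axes: x right, y down, z forward; pixel columns grow to the right and rows downward; lengths in mm; the calibration is good to about 2 mm. A picture is of the moment at which its call begins: read the wrist's pose just before it. camera_params takes no time and is no camera call; for the wrist camera it gives the pose at the moment of the call.
- order.finish_job(): hands the job in, once; it reports no verdict.
The state is a dict: "time_s": time; "joints": joint angles; "dq": joint speeds; "tau": joint torques, N m; "eef_pos": TCP position; "ee_rot": TCP orientation; "force": force on the tool from outside, world axes, zero at the start; "wrist_torque": the same for the moment, N m; "grip_width": opening from 0.0 (shut) to 1.0 (fully open).
Only numpy, scipy, OpenCV 4.12 (cv2) and the standard library are available. Lean on these libraries where they do the work, as an engineer would, in place of code of your own. Each camera call takes 0.05 s, during which the arm holds its last target.

## Working session

There is one attempt and no reset: what is moved stays moved. The work goes in short steps, Python scripts to look and compute and a tool call to move; the robot and the scene stay as the last step left them, time stands still between calls to the robot, and variables do not carry over. Pictures are saved under pics/ and viewed, and the job is handed in when it is done.

Besides the shell and the picture viewer there is one more tool, called after "Call:" by a JSON object that holds its "op" and its "data". move_arm: Moves the arm, as the interface text tells. Its arguments: {"type":"object","properties":{"deltas":{"type":"array"},"grip":{"type":"number"},"newtons":{"type":"number"}},"required":["deltas"]}

```bash
ls; mkdir -p pics
python3 - <<'E'
from rig import ctrl, eyes, order
import cv2
print(ctrl.sense())
for n in ["scene","top","wrist"]:
    p=eyes.camera_params(n); print(n,p)
    cv2.imwrite(f"pics/{n}0.png",eyes.capture(n))
E
```

```text
pics
{'time_s': 0.0, 'joints': array([-1.42936785e+00,  3.13458690e-01,  1.49844752e+00,  1.02988757e-05,
        1.33099251e+00, -2.23418978e-01]), 'dq': array([ 0.00013159, -0.00049864, -0.00057421,  0.0010759 ,  0.00028608,
        0.00019297]), 'tau': array([ 1.52489891e-03, -4.12260354e+01, -2.59741884e+01, -2.79255062e-05,
        4.15186136e-03,  7.76182745e-07]), 'eef_pos': array([ 187.26801116, -490.18833538,  230.72670015]), 'ee_rot': array([-6.52279948e-04,  9.83406897e-01,  1.81412369e-01,  3.17608608e-05]), 'force': array([-0.50735419,  0.52540098, -0.62728039]), 'wrist_torque': array([-0.00722263, -0.00824116,  0.0347109 ]), 'grip_width': 0.9991148528840454}
scene {'K': array([[528.95360668,   0.        , 281.29952643],
       [  0.        , 528.95360668, 212.31274341],
       [  0.        ,   0.        ,   1.        ]]), 'k1': -0.04640470870505036, 'camera_from_world': array([[-8.29513944e-01, -5.58339302e-01, -1.28000560e-02,
         6.07555835e+02],
       [-4.83635673e-01,  7.29612316e-01, -4.83489818e-01,
         2.74437445e+02],
       [ 2.79290446e-01, -3.94870
[... 552 characters left out ...]
9529575e-03, -9.96575640e-01,
         1.16166384e+03],
       [ 0.00000000e+00,  0.00000000e+00,  0.00000000e+00,
         1.00000000e+00]])}
wrist {'K': array([[331.2295521 ,   0.        , 282.0220532 ],
       [  0.        , 331.2295521 , 210.20198994],
       [  0.        ,   0.        ,   1.        ]]), 'k1': -0.05633103781451833, 'camera_from_world': array([[ 3.56044235e-01, -9.34466699e-01, -2.11950131e-03,
        -5.24419842e+02],
       [-8.89823156e-01, -3.39725402e-01,  3.04633225e-01,
        -3.80791339e+01],
       [-2.85389653e-01, -1.06576922e-01, -9.52467378e-01,
         3.81027898e+02],
       [ 0.00000000e+00,  0.00000000e+00,  0.00000000e+00,
         1.00000000e+00]])}
```

View pics/top0.png

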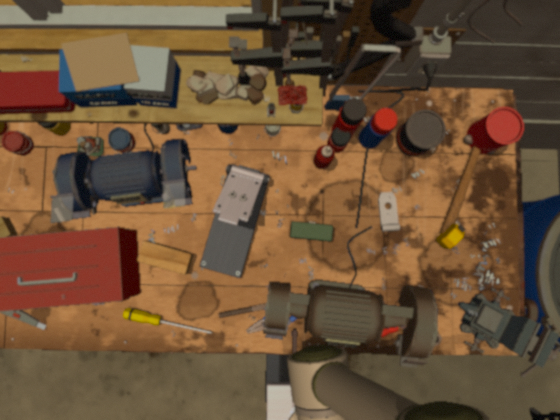

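View pics/scene0.png

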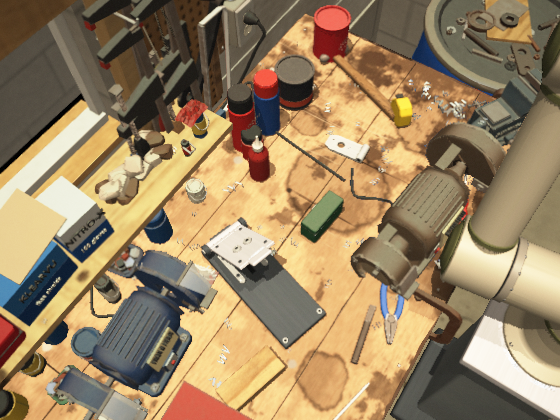

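View pics/wrist0.png

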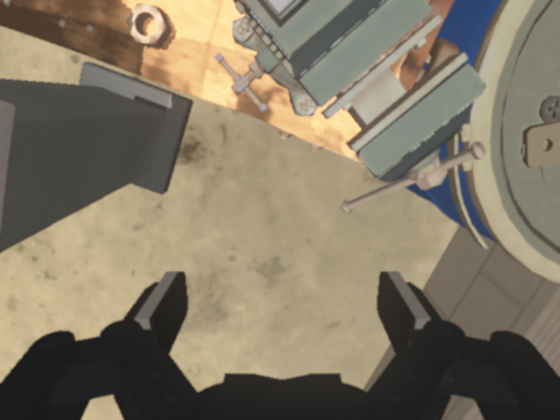

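Run:
```python
import cv2
a=cv2.imread("pics/top0.png")
cv2.imwrite("pics/top_leaf.png",cv2.resize(a[175:250,350:430],None,fx=7,fy=7,interpolation=cv2.INTER_CUBIC))
cv2.imwrite("pics/top_jig.png",cv2.resize(a[155:285,190:280],None,fx=4.5,fy=4.5,interpolation=cv2.INTER_CUBIC))
a=cv2.imread("pics/scene0.png")
cv2.imwrite("pics/sc_leaf.png",cv2.resize(a[120:180,310:390],None,fx=8,fy=8,interpolation=cv2.INTER_CUBIC))
cv2.imwrite("pics/sc_jig.png",cv2.resize(a[205:355,190:340],None,fx=4,fy=4,interpolation=cv2.INTER_CUBIC))
```

```text
(no output)
```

View pics/top_leaf.png

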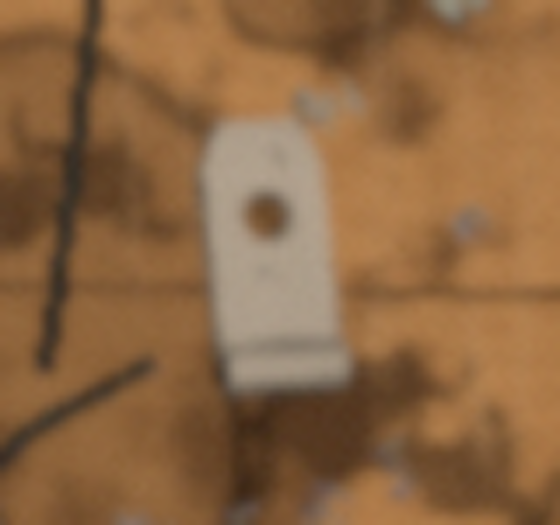

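View pics/top_jig.png

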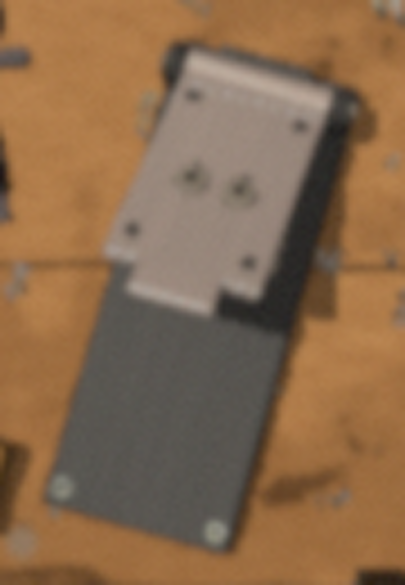

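View pics/sc_leaf.png

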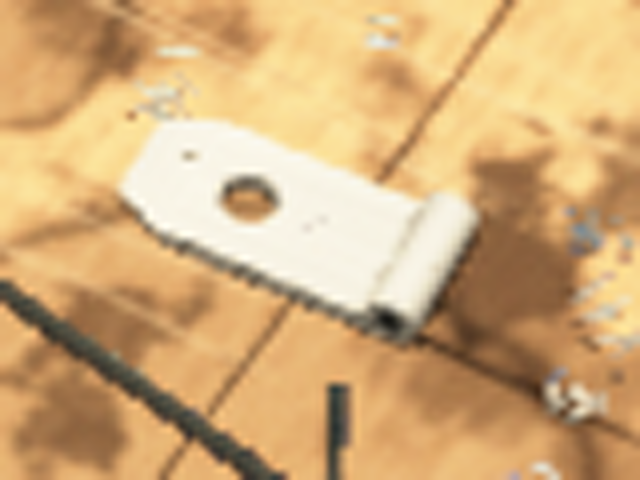

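View pics/sc_jig.png

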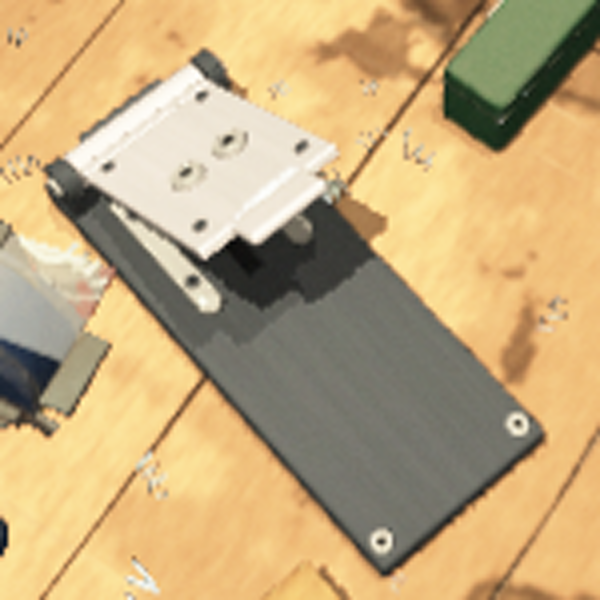

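```bash
cat > h.py <<'E'
import numpy as np, cv2
from rig import ctrl, eyes, order
from scipy.optimize import least_squares
from scipy.spatial.transform import Rotation as R
def proj(n,P,cp=None):
    p=cp or eyes.camera_params(n); T=p["camera_from_world"]; P=np.atleast_2d(P)
    c=P@T[:3,:3].T+T[:3,3]; s=c[:,:2]/c[:,2:]; r2=(s**2).sum(1,keepdims=True)
    s=s*(1+p["k1"]*r2); return s@p["K"][:2,:2].T+p["K"][:2,2]
def body(pose,P):
    x,y,a=pose; c,s=np.cos(a),np.sin(a); P=np.atleast_2d(P).astype(float)
    return np.c_[x+c*P[:,0]-s*P[:,1], y+s*P[:,0]+c*P[:,1], P[:,2]]
def fit(obs,p0,zoff=0):
    # obs: list (cam, u,v, X,Y,Z)
    cps={o[0]:(o[6] if len(o)>6 else eyes.camera_params(o[0])) for o in obs}
    def f(p): return np.concatenate([ (proj(o[0],body(p,o[3:6])+[0,0,zoff],cps[o[0]])[0]-o[1:3]) for o in obs])
    r=least_squares(f,p0); return r.x, r.fun.reshape(-1,2)
def crop(u,v,off,s): return ((u+.5)/s-.5+off[0],(v+.5)/s-.5+off[1])
E
cat > a.py <<'E'
from h import *
J=lambda u,v:crop(u,v,(190,155),4.5); S=lambda u,v:crop(u,v,(190,205),4)
obs=[("top",*J(50,500),-160,60,25),("top",*J(229,549),-160,-60,25),("scene",*S(541,436),-160,-60,25),("scene",*S(384,571),-160,60,25)]
p,r=fit(obs,[500,50,-.2]); print("jig",p,r.round(1).tolist())
L=lambda u,v:crop(u,v,(350,175),7); M=lambda u,v:crop(u,v,(310,120),8)
obs=[("top",*L(267,215),16,0,7),("top",*L(222,122),56,17,8),("top",*L(297,122),56,-17,8),("scene",*M(249,198),16,0,6),("scene",*M(122,188),56,17,8),("scene",*M(160,124),56,-17,8),
("top",*L(231,388),-56,25,10),("top",*L(350,382),-56,-25,10)]
q,r=fit(obs,[500,-250,0]); print("leaf",q,r.round(1).tolist())
# flap angle
for cam,pts in (("top",[J(127,288),J(210,312)]),("scene",[S(250,243),S(340,188)])):
    def f(a):
        a=a[0];x=lambda d,h:(125-d*np.cos(a)+0*h-0, 0)
        # flap point: distance d along, height h above axis-plane
        P=[]
        for y in (25,-25):
            d,h=190,4
            P.append([125-d*np.cos(a)+h*np.sin(a),y,52+d*np.sin(a)+h*np.cos(a)])
        return (proj(cam,body(p,P))-np.array(pts)).ravel()
    s=least_squares(f,[.7]); print(cam,s.x,s.fun.round(1))
print(proj("top",body(p,[[145,60,25],[13,26.5,25],[50,0,25]])),proj("scene",body(p,[[13,26.5,32],[50,0,25],[13,-26.5,32]])))
E
python3 a.py
```

```text
jig [ 6.21561199e+02  2.56164895e+02 -2.60511651e-01] [[-2.3, -0.2], [-0.9, 0.7], [1.3, -2.2], [-0.3, -0.3]]
leaf [ 6.46075390e+02 -1.83414718e+02  1.15762332e-01] [[-0.1, -0.2], [-1.1, -0.0], [-0.2, -1.2], [0.6, 0.0], [0.2, -0.1], [0.8, -1.2], [-0.3, 0.8], [-0.1, -0.2]]
top [0.65914696] [-1.  -0.1  0.   0. ]
scene [0.64960406] [ 1.1  1.  -2.5 -0.2]
[[228.95265987 161.99721583]
 [227.20955789 209.50652315]
 [239.86019172 199.51441214]] [[245.97318648 279.49999102]
 [244.92153319 262.33597457]
 [263.83530436 265.21140047]]
```

```bash
cat >> h.py <<'E'
def tool():
    s=ctrl.sense(); q=s["ee_rot"]; return s, R.from_quat([q[1],q[2],q[3],q[0]]), s["eef_pos"]
def toolR(az,lean,sgn=1):
    """sgn=+1: tool x = forward(az) side; lean: tool z leans forward by lean (rad)"""
    f=np.array([np.cos(az),np.sin(az),0]); z=np.sin(lean)*f+np.array([0,0,-np.cos(lean)])
    y=np.cross([0,0,-1.],f); y=sgn*y; x=np.cross(y,z); return R.from_matrix(np.c_[x,y,z])
def delta(Rt,pt):
    s,Rc,pc=tool(); d=Rc.inv().apply(np.array(pt)-pc)/10; w=np.degrees((Rc.inv()*Rt).as_rotvec())
    print("shift in current tool cm",d.round(2),"rotvec deg",w.round(2),"world d",(np.array(pt)-pc).round(1)); return d,w
E
python3 - <<'E'
from h import *
s,Rc,pc=tool(); T=eyes.camera_params("wrist")["camera_from_world"]
c=-T[:3,:3].T@T[:3,3]; print("cam in tool",Rc.inv().apply(c-pc), "axes in tool",Rc.inv().apply(T[:3,:3]).round(3))
for sg in (1,-1):
    delta(toolR(.116,np.radians(30),sg),[600,-189,100])
print(proj("wrist",[[600,-189,10]]))
E
```

```text
cam in tool [  79.40552532    0.34065396 -142.59624529] axes in tool [[-0.001  1.     0.001]
 [-0.952 -0.    -0.305]
 [-0.305 -0.001  0.952]]
shift in current tool cm [ 49.3  -13.41  13.11] rotvec deg [-3.79 29.84 13.91] world d [ 412.7  301.3 -130.9]
shift in current tool cm [ 49.3  -13.41  13.11] rotvec deg [ -43.     -5.46 -160.5 ] world d [ 412.7  301.3 -130.9]
[[ 144.05999143 -308.3804755 ]]
```

```bash
cat >> h.py <<'E'
def ray(n,u,v,cp=None):
    p=cp or eyes.camera_params(n); T=p["camera_from_world"]
    s=np.array([(u-p["K"][0,2])/p["K"][0,0],(v-p["K"][1,2])/p["K"][1,1]]); t=s.copy()
    for _ in range(10): t=s/(1+p["k1"]*(t@t))
    d=T[:3,:3].T@np.r_[t,1]; return -T[:3,:3].T@T[:3,3], d/np.linalg.norm(d)
def atz(n,u,v,z,cp=None):
    c,d=ray(n,u,v,cp); return c+d*(z-c[2])/d[2]
def tri(a,b):
    c1,d1=a;c2,d2=b; A=np.c_[d1,-d2]; t=np.linalg.lstsq(A,c2-c1,rcond=None)[0]; p,q=c1+t[0]*d1,c2+t[1]*d2
    return (p+q)/2,np.linalg.norm(p-q)
def rows(pts,shown=True):
    """pts: list of (R,p) successive row targets, from current"""
    s,Rc,pc=tool()
    out=[]
    for Rt,pt in pts:
        d=Rc.inv().apply(np.array(pt)-pc)/10; w=np.degrees((Rc.inv()*Rt).as_rotvec())
        r=np.r_[d.round(2),w.round(1)]; out.append(r.tolist())
        pc=pc+Rc.apply(r[:3]*10); Rc=Rc*R.from_rotvec(np.radians(r[3:]))
    for i in range(0,len(out),10): print(str(out[i:i+10]).replace(" ",""))
    return out
def lin(Rt,pt,n,Rs=None,ps=None):
    s,Rc,pc=tool()
    if Rs is not None: Rc,pc=Rs,ps
    w=(Rc.inv()*Rt).as_rotvec(); pt=np.array(pt,float)
    return [(Rc*R.from_rotvec(w*k/n),pc+(pt-pc)*k/n) for k in range(1,n+1)]
E
python3 - <<'E'
from h import *
for z in (0,100,200):
  print(z,[atz("top",*p,z)[:2].round().tolist() for p in ((350,283),(420,290),(280,285),(465,325),(323,155),(187,180))], [atz("scene",*p,z)[:2].round().tolist() for p in ((465,128),(375,255),(430,170),(175,255))])
E
```

```text
0 [[437.0, -74.0], [419.0, -276.0], [429.0, 126.0], [321.0, -405.0], [807.0, 5.0], [727.0, 400.0]] [[410.0, -420.0], [431.0, 49.0], [429.0, -243.0], [828.0, 313.0]]
100 [[446.0, -56.0], [430.0, -241.0], [439.0, 127.0], [339.0, -360.0], [785.0, 16.0], [712.0, 379.0]] [[402.0, -332.0], [421.0, 96.0], [419.0, -170.0], [784.0, 338.0]]
200 [[455.0, -39.0], [440.0, -207.0], [448.0, 128.0], [358.0, -315.0], [763.0, 27.0], [697.0, 357.0]] [[393.0, -244.0], [411.0, 144.0], [409.0, -97.0], [739.0, 362.0]]
```

Run:
```python
import cv2
a=cv2.imread("pics/top0.png")
cv2.imwrite("pics/top_gr.png",cv2.resize(a[260:370,250:450],None,fx=4,fy=4,interpolation=cv2.INTER_CUBIC))
a=cv2.imread("pics/scene0.png")
cv2.imwrite("pics/sc_gr.png",cv2.resize(a[110:310,340:540],None,fx=3,fy=3,interpolation=cv2.INTER_CUBIC))
```

```text
(no output)
```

View pics/top_gr.png

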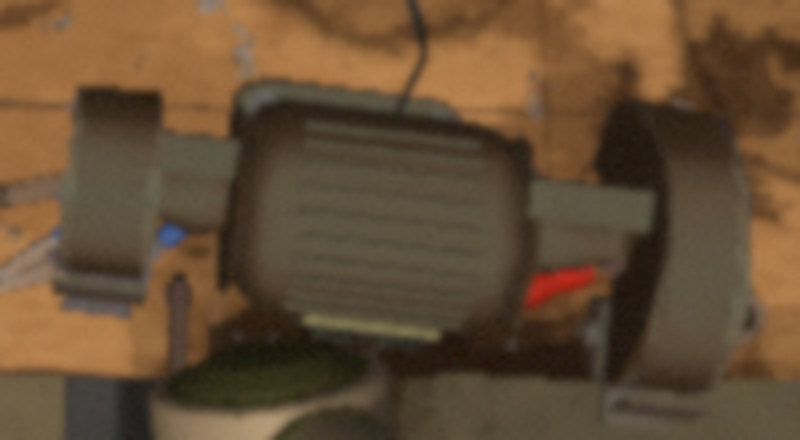

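View pics/sc_gr.png

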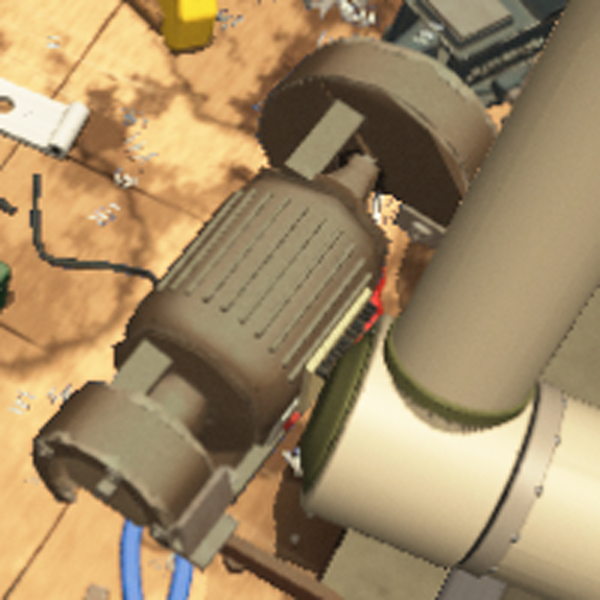

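Run:
```python
from h import *
s,Rc,pc=tool()
Rt=toolR(.116,np.radians(20),-1)
tgt=np.array([598,-189,130.]); w=(Rc.inv()*Rt).as_rotvec(); print(np.degrees(w))
# position path keypoints
K=[pc,pc+[0,0,130],[450,-300,350],tgt]; cum=[0,3.2/20,.62,1]
pts=[]
for k in range(1,21):
    u=k/20; p=[np.interp(u,cum,[q[i] for q in K]) for i in range(3)]
    pts.append((Rc*R.from_rotvec(w*u),p))
rows(pts)
```

```text
[ -28.80702404   -3.68504821 -163.41216417]
[[0.0,-0.0,-4.06,-1.4,-0.2,-8.2],[-0.02,0.09,-4.06,-1.5,-0.2,-8.1],[-0.05,0.2,-4.06,-1.4,-0.2,-8.2],[2.76,0.51,-0.76,-1.5,-0.1,-8.2],[3.36,1.07,0.09,-1.4,-0.2,-8.2],[3.18,1.53,0.11,-1.4,-0.2,-8.1],[2.93,1.96,0.13,-1.5,-0.2,-8.2],[2.62,2.35,0.19,-1.4,-0.2,-8.2],[2.26,2.7,0.24,-1.5,-0.2,-8.1],[1.86,2.98,0.3,-1.4,-0.1,-8.2]]
[[1.42,3.21,0.38,-1.4,-0.2,-8.2],[0.94,3.37,0.46,-1.5,-0.2,-8.1],[0.77,2.57,2.06,-1.4,-0.2,-8.2],[0.71,2.01,3.12,-1.5,-0.2,-8.2],[0.42,2.01,3.18,-1.4,-0.2,-8.2],[0.16,1.98,3.22,-1.4,-0.2,-8.1],[-0.12,1.89,3.27,-1.5,-0.1,-8.2],[-0.37,1.78,3.32,-1.4,-0.2,-8.2],[-0.6,1.63,3.36,-1.5,-0.2,-8.1],[-0.8,1.44,3.4,-1.4,-0.2,-8.2]]
```

Call:
{"op": "move_arm", "data": {"deltas": [[0,0,-4.06,-1.4,-0.2,-8.2],[0,0.1,-4.06,-1.4,-0.2,-8.2],[-0.05,0.2,-4.06,-1.4,-0.2,-8.2],[2.76,0.5,-0.76,-1.4,-0.2,-8.2],[3.36,1.07,0.1,-1.4,-0.2,-8.2],[3.18,1.53,0.1,-1.4,-0.2,-8.2],[2.93,1.96,0.13,-1.4,-0.2,-8.2],[2.62,2.35,0.19,-1.4,-0.2,-8.2],[2.26,2.7,0.24,-1.4,-0.2,-8.2],[1.86,2.98,0.3,-1.4,-0.2,-8.2]]}}

```text
time_s: 1.15
eef_pos: [382.2, -348.0, 352.4]
ee_rot: [0.113, 0.614, 0.781, 0.005]
force: [0.5, -0.9, -0.0]
grip_width: 0.997
```

Run:
```python
from h import *
s,Rc,pc=tool(); print(s["joints"].round(2),pc.round(),s["time_s"],s["force"])
rows(lin(toolR(.116,np.radians(20),-1),[598,-189,130],10))
```

```text
[-1.01  0.11  1.46  0.09  1.37 -1.25] [ 382. -348.  352.] 1.15 [ 0.53313521 -0.89033975 -0.01238108]
[[1.43,2.13,2.35,-1.5,-0.2,-8.1],[1.13,2.26,2.4,-1.4,-0.2,-8.1],[0.82,2.33,2.46,-1.5,-0.3,-8.1],[0.5,2.36,2.52,-1.4,-0.2,-8.1],[0.17,2.34,2.57,-1.5,-0.2,-8.1],[-0.15,2.28,2.63,-1.4,-0.2,-8.2],[-0.45,2.16,2.68,-1.5,-0.2,-8.1],[-0.74,2.02,2.75,-1.4,-0.3,-8.1],[-1.0,1.82,2.79,-1.5,-0.2,-8.1],[-1.23,1.59,2.85,-1.4,-0.2,-8.1]]
```

Call:
{"op": "move_arm", "data": {"deltas": [[1.43,2.13,2.35,-1.45,-0.2,-8.1],[1.13,2.26,2.4,-1.45,-0.2,-8.1],[0.82,2.33,2.46,-1.45,-0.2,-8.1],[0.5,2.36,2.52,-1.45,-0.2,-8.1],[0.17,2.34,2.57,-1.45,-0.2,-8.1],[-0.15,2.28,2.63,-1.45,-0.2,-8.1],[-0.45,2.16,2.68,-1.45,-0.2,-8.1],[-0.74,2.02,2.75,-1.45,-0.2,-8.1],[-1.0,1.82,2.79,-1.45,-0.2,-8.1],[-1.23,1.59,2.85,-1.45,-0.2,-8.1]]}}

```text
time_s: 2.15
eef_pos: [598.3, -190.2, 128.9]
ee_rot: [0.172, -0.056, 0.983, 0.011]
force: [0.6, -0.1, 0.1]
grip_width: 1.002
```

Run:
```python
from h import *
import pickle
cp=eyes.camera_params("wrist"); s,Rc,pc=tool(); im=eyes.capture("wrist"); cv2.imwrite("pics/w1.png",im); pickle.dump(cp,open("w1.pkl","wb"))
print(s["joints"].round(2),pc.round(1),s["time_s"]); delta(toolR(.116,np.radians(20),-1),[598,-189,130])
```

```text
[-0.59  0.49  1.57  0.3   0.84 -2.45] [ 598.3 -190.2  128.9] 2.15
shift in current tool cm [-0.08 -0.12 -0.52] rotvec deg [ 0.42 -0.39  0.3 ] world d [-0.8 -1.4  5.2]
```

View pics/w1.png

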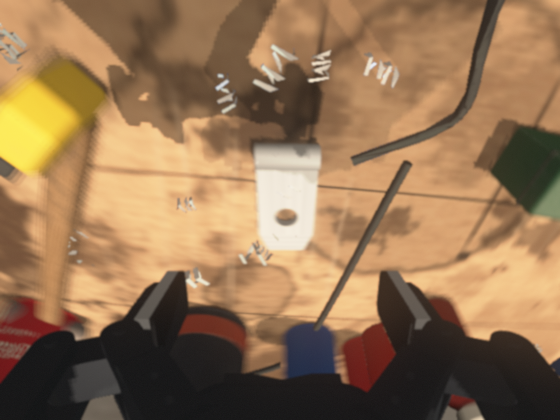

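Run:
```python
from h import *
import pickle
cp=pickle.load(open("w1.pkl","rb"))
q=[646,-183.4,.1158]
print(proj("wrist",body(q,[[-46,0,10],[16,0,8],[56,17,8],[56,-17,8],[-46,25,20],[-46,-25,20]]),cp).round(0).tolist())
a=cv2.imread("pics/w1.png")
cv2.imwrite("pics/w1c.png",cv2.resize(a[130:265,230:340],None,fx=4.4,fy=4.4,interpolation=cv2.INTER_CUBIC))
```

```text
[[283.0, 157.0], [283.0, 218.0], [301.0, 250.0], [265.0, 250.0], [317.0, 163.0], [250.0, 164.0]]
```

View pics/w1c.png

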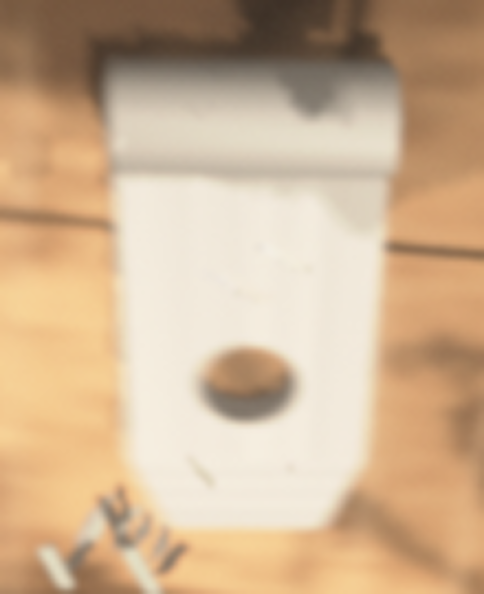

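Run:
```python
from h import *
import pickle
cp=pickle.load(open("w1.pkl","rb"))
C=lambda u,v:crop(u,v,(230,130),4.4)
obs=[("wrist",*C(248,384),16,0,7.5,cp),("wrist",*C(330,527),56,17,8,cp),("wrist",*C(172,527),56,-17,8,cp),("wrist",*C(399,110),-46,25,18,cp),("wrist",*C(107,106),-46,-25,18,cp)]
obs=obs
q,r=fit(obs,[646,-183,.116]); print(q,r.round(1).tolist())
a=q[2]; k=body(q,[[-46,0,10]])[0]; print("knuckle",k)
Rt=toolR(a,np.radians(20),-1); f=np.array([np.cos(a),np.sin(a),0])
P=k+f*1.0; P[2]=6; print(P)
s,Rc,pc=tool()
rows(lin(Rt,P+[0,0,0],10))
```

```text
[ 6.41222126e+02 -1.80992379e+02  1.16527050e-01] [[0.5, -3.1], [-0.5, -2.5], [-0.2, -2.3], [0.5, 2.1], [-0.4, 3.3]]
knuckle [ 595.53407921 -186.34050117   10.        ]
[ 596.52729761 -186.22423765    6.        ]
[[0.42,0.01,1.11,0.0,-0.0,0.0],[0.42,0.01,1.11,0.1,-0.1,0.1],[0.42,0.01,1.12,0.0,-0.0,-0.0],[0.42,0.02,1.11,0.1,-0.1,0.0],[0.42,0.01,1.11,0.0,0.0,0.0],[0.42,0.01,1.11,0.0,-0.0,0.1],[0.43,0.02,1.11,0.1,-0.1,-0.0],[0.42,0.01,1.11,0.0,-0.0,0.0],[0.43,0.02,1.11,0.1,-0.1,0.0],[0.42,0.01,1.11,0.0,0.0,0.1]]
```

Run:
```python
from h import *
a=.1165; Rt=toolR(a,np.radians(20),-1)
delta(Rt,[600.5,-186.5,6.5])
```

```text
shift in current tool cm [ 3.8   0.03 11.21] rotvec deg [ 0.41 -0.39  0.27] world d [   1.7    1.1 -118.3]
```

Call:
{"op": "move_arm", "data": {"deltas": [[0.42,0,1.24,0.1,-0.1,0.1],[0.42,0,1.24,0.1,-0.1,0.1],[0.42,0,1.24,0.1,-0.1,0.1],[0.42,0,1.24,0.1,-0.1,0],[0.42,0,1.25,0,0,0],[0.42,0,1.25,0,0,0],[0.42,0.03,1.25,0,0,0],[0.42,0,1.25,0,0,0],[0.42,0,1.25,0,0,0],[0,0,0,0,0,0]]}}

```text
time_s: 3.2
eef_pos: [599.8, -189.9, 9.7]
ee_rot: [0.174, -0.05, 0.983, 0.009]
force: [-0.8, -0.6, -0.1]
grip_width: 0.999
```

Run:
```python
from h import *
s,Rc,pc=tool(); print(s["joints"].round(2),pc.round(1),s["time_s"],s["force"]); delta(toolR(.1165,np.radians(20),-1),[600.5,-186.5,6.5])
cv2.imwrite("pics/w2.png",eyes.capture("wrist"))
cv2.imwrite("pics/s2.png",cv2.resize(eyes.capture("scene")[60:260,260:500],None,fx=3,fy=3))
```

```text
[-0.58  0.66  1.65  0.4   0.59 -2.56] [ 599.8 -189.9    9.7] 3.2 [-0.81148643 -0.62129704 -0.11755964]
shift in current tool cm [0.01 0.34 0.33] rotvec deg [-0.27  0.08 -0.82] world d [ 0.7  3.4 -3.2]
```

View pics/w2.png

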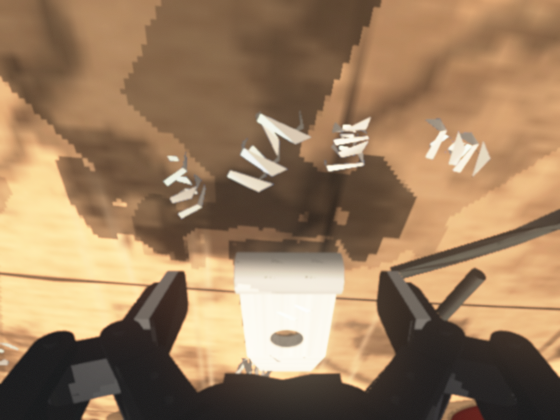

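View pics/s2.png

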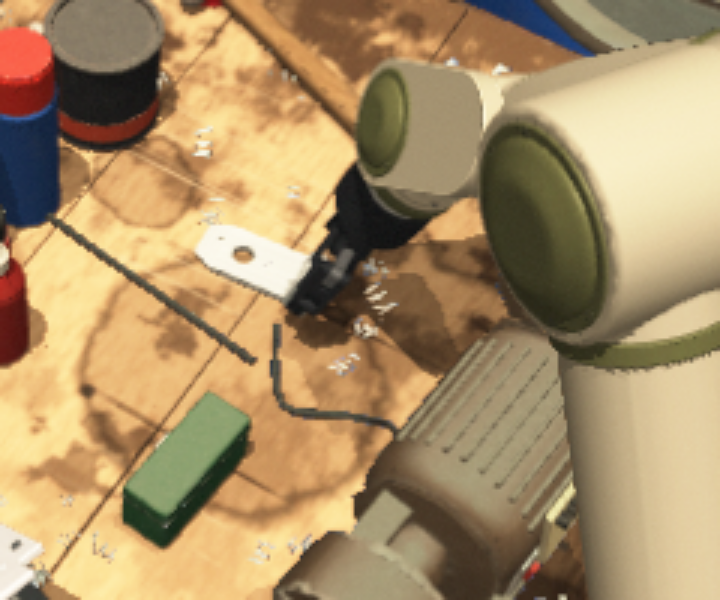

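Call:
{"op": "move_arm", "data": {"deltas": [[0,0.17,0.15,0,0,-0.4],[0,0.17,0.15,0,0,-0.4],[0,0,0,0,0,0],[0,0,0,0,0,0],[0,0,0,0,0,0],[0,0,0,0,0,0],[0,0,0,0,0,0],[0,0,0,0,0,0],[0,0,0,0,0,0],[0,0,0,0,0,0]], "grip": 4.0, "newtons": 70}}

```text
time_s: 4.3
eef_pos: [601.6, -186.9, 9.8]
ee_rot: [0.176, -0.057, 0.983, 0.007]
force: [-2.7, 1.5, 5.2]
grip_width: 0.562
```

Run:
```python
from h import *
s,Rc,pc=tool(); print(s["joints"].round(2),pc.round(1),s["time_s"],s["force"],s["grip_width"]*85); delta(toolR(.1165,np.radians(20),-1),[600.5,-186.5,6.5])
cv2.imwrite("pics/w3.png",eyes.capture("wrist"))
```

```text
[-0.58  0.66  1.65  0.4   0.58 -2.57] [ 601.6 -186.9    9.8] 4.3 [-2.72387599  1.51015304  5.19357292] 47.771616259371044
shift in current tool cm [0.21 0.05 0.27] rotvec deg [-0.4   0.26  0.06] world d [-1.1  0.4 -3.3]
```

View pics/w3.png

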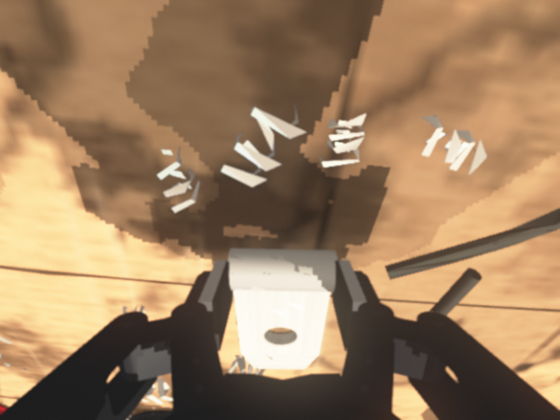

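Call:
{"op": "move_arm", "data": {"deltas": [[0,0,0,0,0,0],[-0.1,0,-0.28,0,0,0],[-0.17,0,-0.47,0,0,0],[-0.34,0,-0.94,0,0,0],[-0.34,0,-0.94,0,0,0],[-0.34,0,-0.94,0,0,0],[-0.68,0,-1.88,0,0,0],[-0.68,0,-1.88,0,0,0],[-0.34,0,-0.94,0,0,0],[0,0,0,0,0,0]], "newtons": 110}}

```text
time_s: 5.35
eef_pos: [601.3, -186.9, 98.7]
ee_rot: [0.177, -0.057, 0.983, 0.006]
force: [-0.4, 0.3, -4.5]
grip_width: 0.541
```

Run:
```python
from h import *
s,Rc,pc=tool(); print(s["joints"].round(2),pc.round(1),s["time_s"],s["force"],s["grip_width"]*85)
cv2.imwrite("pics/w4.png",eyes.capture("wrist"))
q=[621.56,256.16,-.2605]
Rt=toolR(q[2],np.radians(20),-1)
P=body(q,[[-121,0,150]])[0]; print(P)
K=[pc,(pc+P)/2+[0,0,30],P]
K[1][2]=185
pts=[]
w=(Rc.inv()*Rt).as_rotvec()
for k in range(1,21):
    u=k/20; u=(u+ (u-np.sin(2*np.pi*u)/(2*np.pi)))/2; pts.append((Rc*R.from_rotvec(w*u),[np.interp(u,[0,.5,1],[c[i] for c in K]) for i in range(3)]))
rows(pts)
```

```text
[-0.58  0.52  1.6   0.32  0.76 -2.47] [ 601.3 -186.9   98.7] 5.35 [-0.38816868  0.25763724 -4.52503886] 45.98546415074077
[504.64238064 287.32520948 150.        ]
[[-0.16,1.18,-0.57,0.3,-0.1,0.5],[-0.05,1.34,-0.51,0.2,0.0,0.6],[-0.04,1.55,-0.59,0.2,0.0,0.6],[-0.03,1.85,-0.72,0.2,0.1,0.8],[0.0,2.21,-0.86,0.4,-0.0,0.9],[0.04,2.57,-1.03,0.3,-0.0,1.1],[0.09,2.92,-1.18,0.5,0.0,1.3],[0.19,3.2,-1.34,0.4,0.1,1.4],[0.27,3.41,-1.44,0.5,-0.0,1.4],[0.38,3.49,-1.53,0.6,0.0,1.5]]
[[1.09,3.48,0.14,0.5,0.0,1.6],[1.15,3.34,0.11,0.5,0.1,1.4],[1.15,3.1,0.07,0.5,0.0,1.4],[1.11,2.78,0.04,0.4,0.0,1.2],[1.03,2.43,0.02,0.4,0.1,1.1],[0.92,2.05,-0.0,0.3,-0.0,1.0],[0.8,1.72,-0.01,0.2,-0.0,0.8],[0.69,1.42,-0.01,0.3,0.0,0.6],[0.61,1.22,-0.01,0.2,0.0,0.6],[0.57,1.11,-0.02,0.1,0.0,0.5]]
```

View pics/w4.png

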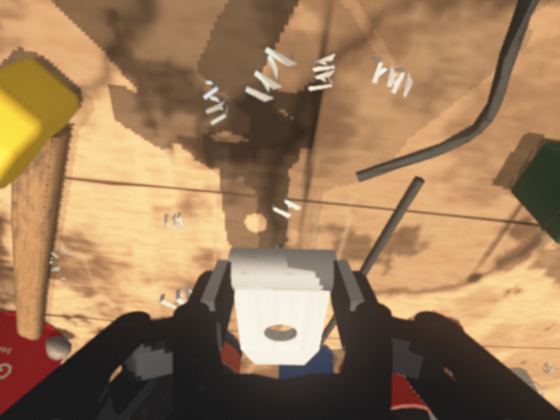

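Call:
{"op": "move_arm", "data": {"deltas": [[-0.1,1.18,-0.57,0.2,0,0.5],[-0.05,1.34,-0.51,0.2,0,0.6],[-0.04,1.55,-0.59,0.2,0,0.6],[-0.03,1.85,-0.72,0.3,0,0.8],[0,2.21,-0.86,0.3,0,0.9],[0.04,2.57,-1.03,0.3,0,1.1],[0.1,2.92,-1.18,0.4,0,1.3],[0.2,3.2,-1.34,0.5,0,1.4],[0.27,3.41,-1.44,0.5,0,1.4],[0.38,3.49,-1.53,0.5,0,1.5]]}}

```text
time_s: 6.4
eef_pos: [551.1, 51.2, 184.1]
ee_rot: [0.175, 0.036, 0.984, -0.007]
force: [0.3, 0.2, -3.1]
grip_width: 0.536
```

Call:
{"op": "move_arm", "data": {"deltas": [[1.1,3.48,0.14,0.5,0,1.6],[1.15,3.34,0.1,0.5,0,1.4],[1.15,3.1,0.07,0.5,0,1.4],[1.1,2.78,0.04,0.4,0,1.2],[1.03,2.43,0.02,0.4,0,1.1],[0.92,2.05,0,0.3,0,1],[0.8,1.72,0,0.2,0,0.8],[0.69,1.42,0,0.3,0,0.6],[0.61,1.22,0,0.2,0,0.6],[0.57,1.1,0,0.1,0,0.5]]}}

```text
time_s: 7.4
eef_pos: [502.9, 287.7, 148.6]
ee_rot: [0.173, 0.128, 0.976, -0.021]
force: [0.3, -0.2, -3.3]
grip_width: 0.499
```

Run:
```python
from h import *
import pickle
cp=eyes.camera_params("wrist");s,Rc,pc=tool(); print(s["joints"].round(2),pc.round(1),s["time_s"],s["force"],s["grip_width"]*85)
cv2.imwrite("pics/w5.png",eyes.capture("wrist")); pickle.dump(cp,open("w5.pkl","wb"))
q=[621.56,256.16,-.2605]
print(proj("wrist",body(q,[[-160,60,25],[-160,-60,25],[13,26.5,32],[13,-26.5,32],[50,0,25]]),cp))
delta(toolR(q[2],np.radians(20),-1),body(q,[[-121,0,150]])[0])
```

```text
[ 0.41  0.4   1.65 -0.29  0.83 -0.73] [502.9 287.7 148.6] 7.4 [ 0.31019554 -0.16796224 -3.29463299] 42.45041171164348
[[364.83970427 104.57854105]
 [196.34745442 104.81862863]
 [307.19836719 275.07710059]
 [254.81971753 275.25715004]
 [281.045713   292.7298398 ]]
shift in current tool cm [-0.3  -0.1  -0.07] rotvec deg [0.28 0.08 0.01] world d [ 2.2 -1.7  1.7]
```

View pics/w5.png

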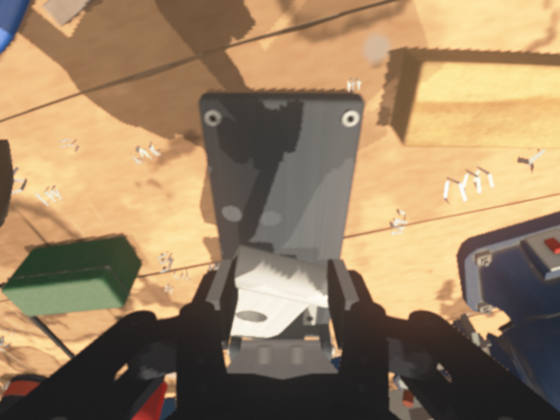

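Call:
{"op": "move_arm", "data": {"deltas": [[0.41,0,1.13,0,0,0],[0.41,0,1.13,0,0,0],[0.41,0,1.13,0,0,0],[0.41,0,1.13,0,0,0],[0.41,0,1.13,0,0,0],[0.41,0,1.13,0,0,0],[0.41,0,1.13,0,0,0],[0.41,0,1.13,0,0,0],[0.2,0,0.6,0,0,0],[0,0,0,0,0,0]], "newtons": 60}}

```text
time_s: 8.45
eef_pos: [504.4, 287.2, 46.8]
ee_rot: [0.174, 0.127, 0.976, -0.021]
force: [0.1, -1.5, -2.0]
grip_width: 0.502
```

Run:
```python
from h import *
s,Rc,pc=tool(); print(s["joints"].round(2),pc.round(1),s["time_s"],s["force"],s["grip_width"]*85)
cv2.imwrite("pics/w6.png",eyes.capture("wrist"))
cv2.imwrite("pics/s6.png",cv2.resize(eyes.capture("scene")[180:380,170:400],None,fx=3,fy=3))
```

```text
[ 0.41  0.55  1.73 -0.38  0.61 -0.62] [504.4 287.2  46.8] 8.45 [ 0.09102048 -1.45377075 -1.95599588] 42.62807878028271
```

View pics/w6.png

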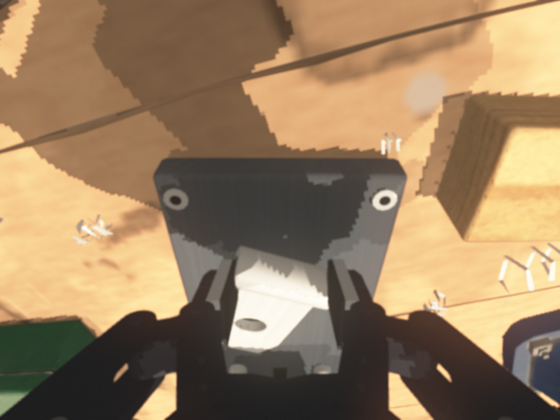

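View pics/s6.png

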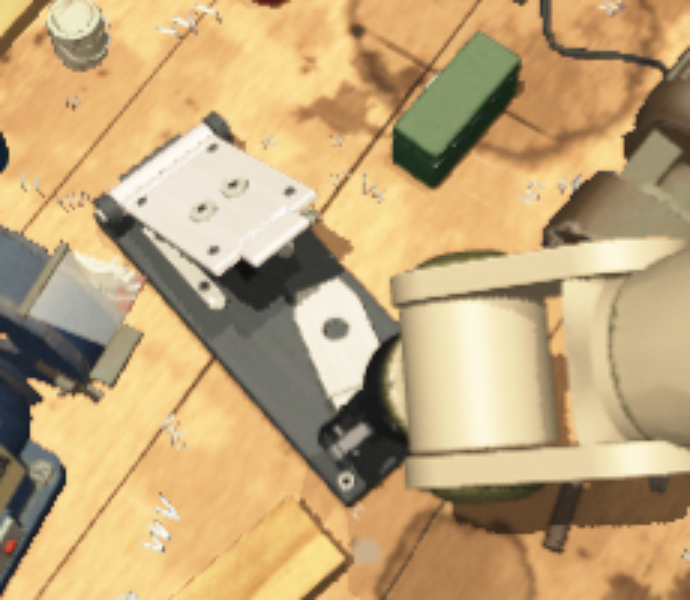

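Call:
{"op": "move_arm", "data": {"deltas": [[0.08,0,0.24,0,0,0],[0.08,0,0.24,0,0,0],[0.08,0,0.24,0,0,0],[0.08,0,0.24,0,0,0],[0,0,0,0,0,0],[0,0,0,0,0,0],[0,0,0,0,0,0],[0,0,0,0,0,0],[0,0,0,0,0,0],[0,0,0,0,0,0]]}}

```text
time_s: 9.55
eef_pos: [504.9, 287.3, 37.6]
ee_rot: [0.175, 0.128, 0.976, -0.02]
force: [-0.4, 0.9, -2.1]
grip_width: 0.498
```

Call:
{"op": "move_arm", "data": {"deltas": [[0.05,0,0.14,0,0,0],[0.05,0,0.14,0,0,0],[0.05,0,0.14,0,0,0],[0,0,0,0,0,0],[0,0,0,0,0,0],[0,0,0,0,0,0],[0,0,0,0,0,0],[0,0,0,0,0,0],[0,0,0,0,0,0],[0,0,0,0,0,0]], "newtons": 20}}

```text
time_s: 10.55
eef_pos: [505.2, 287.5, 35.3]
ee_rot: [0.176, 0.127, 0.976, -0.02]
force: [-12.4, -0.6, 22.4]
grip_width: 0.498
```

Run:
```python
from h import *
s,Rc,pc=tool(); print(pc.round(1),s["time_s"],s["force"],s["grip_width"]*85)
cv2.imwrite("pics/w7.png",eyes.capture("wrist"))
```

```text
[505.2 287.5  35.3] 10.55 [-12.36445474  -0.5992556   22.38447858] 42.30882410104772
```

View pics/w7.png

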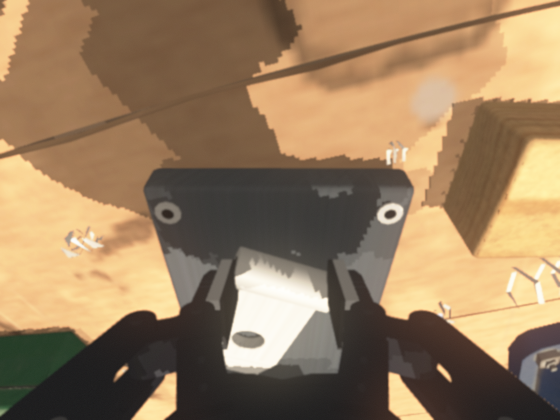

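Call:
{"op": "move_arm", "data": {"deltas": [[-0.05,0,-0.14,0,0,0],[0,0,0,0,0,0],[0,0,0,0,0,0],[0,0,0,0,0,0],[0,0,0,0,0,0],[0,0,0,0,0,0],[0,0,0,0,0,0],[0,0,0,0,0,0],[-0.1,0,-0.3,0,0,0],[-0.2,0,-0.6,0,0,0]], "grip": 8.5}}

```text
time_s: 11.6
eef_pos: [504.4, 287.3, 44.1]
ee_rot: [0.174, 0.128, 0.976, -0.021]
force: [-0.6, -0.2, -0.7]
grip_width: 0.993
```

Run:
```python
from h import *
import pickle
cp=eyes.camera_params("wrist");s,Rc,pc=tool(); print(pc.round(1),s["time_s"],s["force"],s["grip_width"]*85)
cv2.imwrite("pics/w8.png",eyes.capture("wrist"));pickle.dump(cp,open("w8.pkl","wb"))
```

```text
[504.4 287.3  44.1] 11.6 [-0.63419654 -0.18222323 -0.66531735] 84.42739497364336
```

View pics/w8.png

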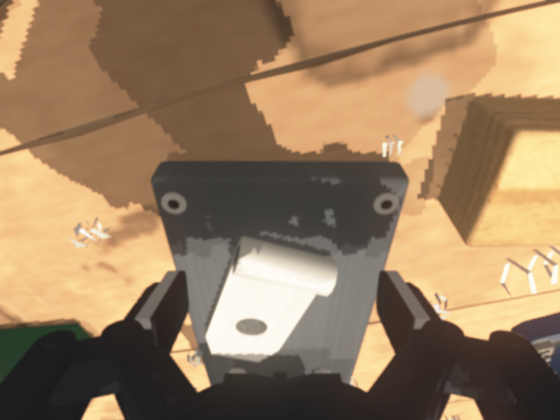

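Run:
```python
from h import *
import pickle
cp=pickle.load(open("w8.pkl","rb"))
q=[621.56,256.16,-.2605]
print(proj("wrist",body(q,[[-160,60,25],[-160,-60,25],[-160,60,0],[-160,-60,0]]),cp).round(0).tolist())
a=cv2.imread("pics/w8.png")
b=cv2.convertScaleAbs(a[150:400,130:430],alpha=1.5,beta=20)
cv2.imwrite("pics/w8c.png",cv2.resize(b,None,fx=2.4,fy=2.4,interpolation=cv2.INTER_CUBIC))
```

```text
[[412.0, 183.0], [150.0, 184.0], [397.0, 157.0], [165.0, 157.0]]
```

View pics/w8c.png

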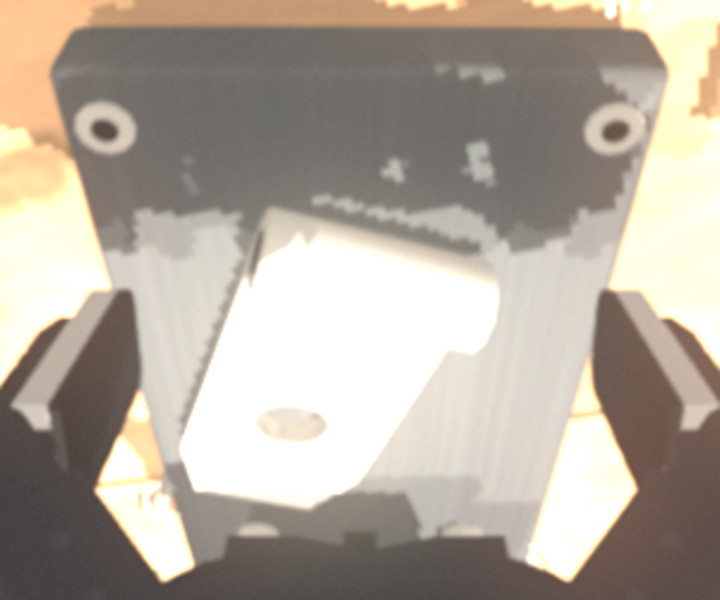

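Run:
```python
from h import *
import pickle
cp=pickle.load(open("w8.pkl","rb"))
C=lambda u,v:crop(u,v,(130,150),2.4)
obs=[("wrist",*C(292,424),16,0,7.5,cp),("wrist",*C(197,491),56,-17,8,cp),("wrist",*C(313,507),56,17,8,cp),("wrist",*C(182,448),36,-25,8,cp),("wrist",*C(360,480),36,25,8,cp)]
q,r=fit(obs,[550,277,-.5],25); print(q,r.round(1).tolist())
print("silh check", ((proj("wrist",body(q,[[-46,-25,10],[-46,25,10],[-46,-25,20],[-46,25,20]])+[0,0,25],cp)-[130,150])*2.4).round().tolist())
J=[("wrist",*C(54,73),-160,-60,24,cp),("wrist",*C(665,72),-160,60,24,cp)]
j,r=fit(J,[621,256,-.26]); print("jig",j,r.round(1).tolist())
s,Rc,pc=tool()
k=body(q,[[-46,0,35]])[0]; print("knuckle",k,"tcp",pc)
c,sn=np.cos(j[2]),np.sin(j[2]); 
for n,p in(("k",k),("tcp",pc)): d=p-[*j[:2],0]; print(n,"in jig",d[0]*c+d[1]*sn,-d[0]*sn+d[1]*c)
```

```text
[547.93620453 261.25795469  -0.57989051] [[-0.3, 0.2], [0.8, -0.8], [-0.4, 0.3], [0.6, 0.4], [-0.7, -0.4]]
silh check [[250.0, 252.0], [473.0, 302.0], [245.0, 289.0], [478.0, 338.0]]
jig [ 6.20668191e+02  2.55587787e+02 -2.61321438e-01] [[-3.5, 1.0], [3.6, 1.0]]
knuckle [509.4561626  286.46284256  35.        ] tcp [505.02152729 287.61194387  45.51586698]
k in jig -115.4131130799953 1.0943838944718962
tcp in jig -119.99406871150653 1.0587519141807462
```

```bash
cat >> h.py <<'E'
JIG=[620.7,255.6,-.2610]
def jt(x,y,z): return body(JIG,[[x,y,z]])[0]
def injig(p):
    d=np.array(p)-[JIG[0],JIG[1],0]; c,s=np.cos(JIG[2]),np.sin(JIG[2]); return np.array([d[0]*c+d[1]*s,-d[0]*s+d[1]*c,p[2]])
def JR(lean): return toolR(JIG[2],np.radians(lean),-1)
E
python3 - <<'E'
from h import *
delta(JR(20),jt(-110,0.3,28))
E
```

```text
shift in current tool cm [-0.33 -0.09  1.99] rotvec deg [0.35 0.31 0.01] world d [  9.5  -3.3 -17.5]
```

Call:
{"op": "move_arm", "data": {"deltas": [[-0.08,-0.02,0.5,0.1,0.1,0],[-0.08,-0.02,0.5,0.1,0.1,0],[-0.08,-0.02,0.5,0.1,0.1,0],[-0.08,-0.03,0.5,0,0,0],[0,0,0,0,0,0],[0,0,0,0,0,0],[0,0,0,0,0,0],[0,0,0,0,0,0],[0,0,0,0,0,0],[0,0,0,0,0,0]]}}

```text
time_s: 12.65
eef_pos: [513.9, 284.0, 26.5]
ee_rot: [0.172, 0.128, 0.977, -0.023]
force: [-0.1, -0.3, -0.2]
grip_width: 0.997
```

Call:
{"op": "move_arm", "data": {"deltas": [[0,0,0,0,0,0],[0,0,0,0,0,0],[0,0,0,0,0,0],[0,0,0,0,0,0],[0,0,0,0,0,0],[0,0,0,0,0,0],[0,0,0,0,0,0],[0,0,0,0,0,0],[0,0,0,0,0,0],[0,0,0,0,0,0]], "grip": 4.5, "newtons": 30}}

```text
time_s: 13.65
eef_pos: [514.1, 284.7, 27.4]
ee_rot: [0.172, 0.128, 0.976, -0.022]
force: [-4.9, 2.7, 9.4]
grip_width: 0.61
```

Run:
```python
from h import *
s,Rc,pc=tool(); print(injig(pc).round(1),s["time_s"],s["force"],s["grip_width"]*85)
cv2.imwrite("pics/w9.png",eyes.capture("wrist"))
delta(JR(20),jt(-110,0.3,28))
```

```text
[-110.5    0.6   27.4] 13.65 [-4.8573543   2.69786709  9.39820365] 51.89121787604897
shift in current tool cm [-0.07 -0.03 -0.04] rotvec deg [0.08 0.01 0.02] world d [ 0.4 -0.4  0.6]
```

View pics/w9.png

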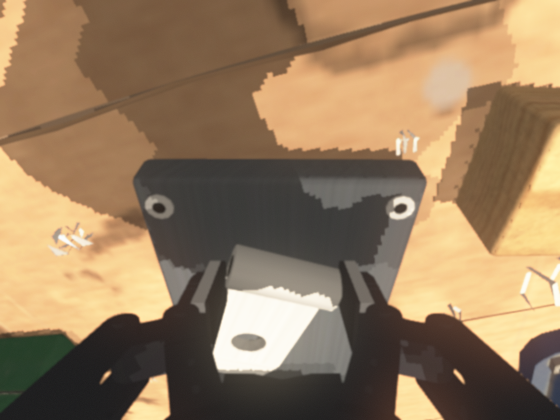

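Run:
```python
from h import *
import pickle
cp=eyes.camera_params("wrist");pickle.dump(cp,open("w9.pkl","wb"))
a=cv2.imread("pics/w9.png")
b=cv2.convertScaleAbs(a[225:395,195:375],alpha=1.2)
cv2.imwrite("pics/w9c.png",cv2.resize(b,None,fx=4,fy=4,interpolation=cv2.INTER_CUBIC))
```

```text
(no output)
```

View pics/w9c.png

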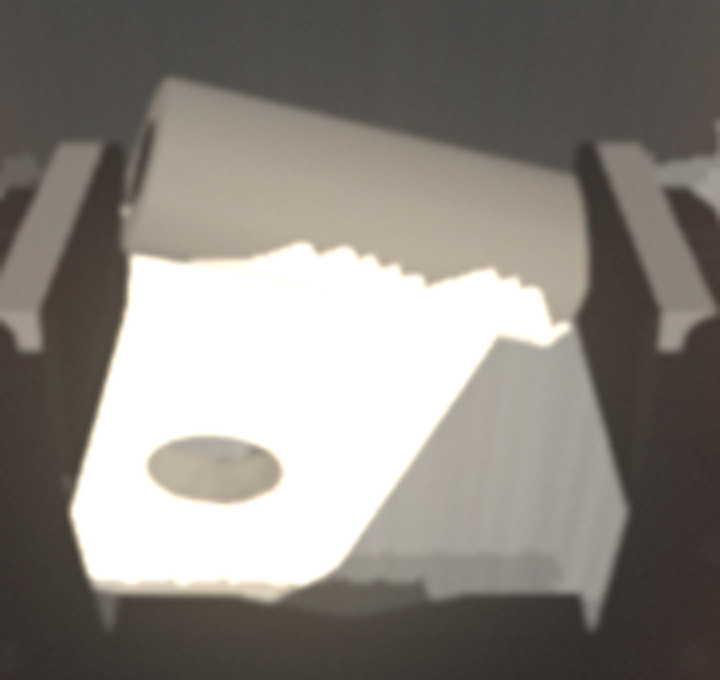

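Run:
```python
from h import *
import pickle
cp=pickle.load(open("w9.pkl","rb"))
C=lambda u,v:crop(u,v,(195,225),4)
obs=[("wrist",*C(214,469),16,0,7.5,cp),("wrist",*C(72,510),36,-25,8,cp),("wrist",*C(498,337),-36.2,25,8,cp),("wrist",*C(132,257),-36.2,-25,8,cp)]
q,r=fit(obs,[550,277,-.5],25); print(q,r.round(1).tolist())
k=body(q,[[-46,0,35]])[0]; print("leaf in jig",injig(k),np.degrees(q[2]-JIG[2]))
# tool aligned to leaf, lowered to z 29, pad centre at knuckle
f=np.array([np.cos(q[2]),np.sin(q[2]),0]); P=k+f*4; P[2]=28.5
Rt=toolR(q[2],np.radians(20),-1); delta(Rt,P)
rows(lin(Rt,P,4))
```

```text
[ 5.54421426e+02  2.60918338e+02 -5.44851945e-01] [[4.1, 6.6], [-7.8, 7.3], [5.1, -4.6], [-2.2, -2.5]]
leaf in jig [-109.56551434    0.91779806   35.        ] -16.263518445978953
shift in current tool cm [-0.49 -0.08  0.06] rotvec deg [ 5.64  0.   15.3 ] world d [ 4.4 -2.   1.1]
[[-0.12,-0.02,0.02,1.4,0.0,3.8],[-0.13,-0.01,0.01,1.4,0.0,3.8],[-0.12,-0.0,0.02,1.4,0.0,3.9],[-0.12,0.0,0.01,1.4,0.0,3.8]]
```

Call:
{"op": "move_arm", "data": {"deltas": [[0,0,0,0,0,0],[0,0,0,0,0,0],[0,0,0,0,0,0],[0,0,0,0,0,0],[0,0,0,0,0,0],[-0.12,-0.02,0.02,1.4,0,3.8],[-0.12,0,0.02,1.4,0,3.8],[-0.12,0,0.01,1.4,0,3.9],[-0.12,0,0.01,1.4,0,3.8],[0,0,0,0,0,0]], "grip": 8.5}}

```text
time_s: 14.7
eef_pos: [518.5, 282.4, 27.4]
ee_rot: [0.167, 0.265, 0.948, -0.047]
force: [-0.6, -0.4, 0.0]
grip_width: 0.994
```

Run:
```python
from h import *
import pickle
cp=eyes.camera_params("wrist");s,Rc,pc=tool(); print(injig(pc).round(1),s["time_s"],s["force"],s["grip_width"]*85)
a=eyes.capture("wrist")
cv2.imwrite("pics/w10.png",a);pickle.dump((cp),open("w10.pkl","wb"))
b=a[225:395,175:390]
cv2.imwrite("pics/w10c.png",cv2.resize(b,None,fx=3.5,fy=3.5,interpolation=cv2.INTER_CUBIC))
```

```text
[-105.6   -0.5   27.4] 14.7 [-0.60071231 -0.40724361  0.02732096] 84.52381346405498
```

View pics/w10c.png

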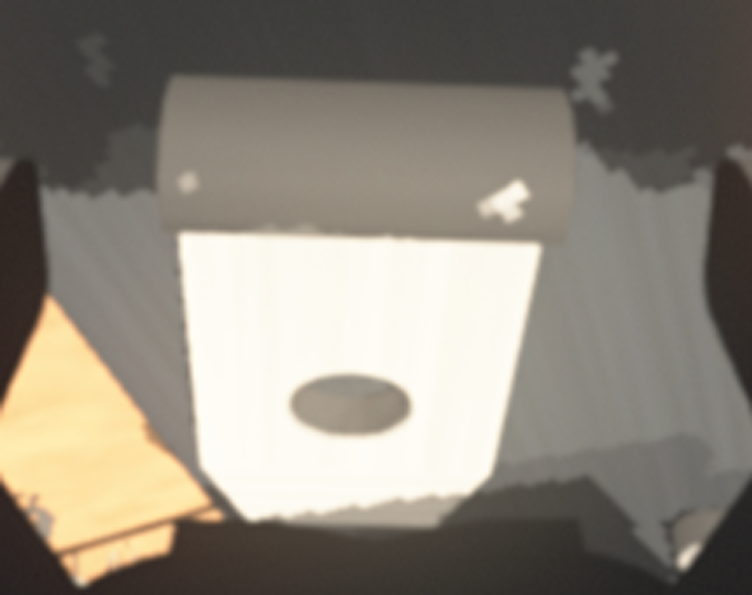

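Run:
```python
from h import *
import pickle
cp=pickle.load(open("w10.pkl","rb"))
C=lambda u,v:crop(u,v,(175,225),3.5)
obs=[("wrist",*C(351,405),16,0,7.5,cp),("wrist",*C(200,468),36,-25,8,cp),("wrist",*C(490,474),36,25,8,cp),("wrist",*C(541,240),-36.2,25,8,cp),("wrist",*C(178,233),-36.2,-25,8,cp)]
q,r=fit(obs,[550,277,-.5],25); print(q,r.round(1).tolist())
k=body(q,[[-46,0,35]])[0]; print("leaf in jig",injig(k),np.degrees(q[2]-JIG[2]))
s,Rc,pc=tool(); print("knuckle in tool",Rc.inv().apply(k-pc))
f=np.array([np.cos(q[2]),np.sin(q[2]),0]); P=k+f*3; P[2]=27
Rt=toolR(q[2],np.radians(20),-1); delta(Rt,P)
```

```text
[551.79960857 258.70748661  -0.58970759] [[-0.5, 5.0], [1.1, 3.8], [-0.7, 4.0], [0.5, -3.6], [-0.4, -4.5]]
leaf in jig [-1.10905955e+02  7.24408091e-02  3.50000000e+01] -18.833557418619563
knuckle in tool [ 2.18383    -0.69900571 -8.93454407]
shift in current tool cm [ 0.21 -0.08 -0.04] rotvec deg [ 0.86 -0.05  2.51] world d [-2.2  0.4 -0.3]
```

Call:
{"op": "move_arm", "data": {"deltas": [[0.1,-0.04,0,0.3,0,1.2],[0.1,-0.04,0,0.3,0,1.2],[0,0,0,0,0,0],[0,0,0,0,0,0],[0,0,0,0,0,0],[0,0,0,0,0,0],[0,0,0,0,0,0],[0,0,0,0,0,0],[0,0,0,0,0,0],[0,0,0,0,0,0]], "grip": 4.5, "newtons": 40}}

```text
time_s: 15.75
eef_pos: [516.0, 282.4, 26.9]
ee_rot: [0.166, 0.286, 0.943, -0.049]
force: [-4.2, 0.5, 4.6]
grip_width: 0.574
```

Run:
```python
from h import *
import pickle
cp=eyes.camera_params("wrist");s,Rc,pc=tool(); print(injig(pc).round(1),s["time_s"],s["force"],s["grip_width"]*85)
a=eyes.capture("wrist")
cv2.imwrite("pics/w11.png",a);pickle.dump((cp),open("w11.pkl","wb"))
b=a[225:395,175:390]
cv2.imwrite("pics/w11c.png",cv2.resize(b,None,fx=3.5,fy=3.5,interpolation=cv2.INTER_CUBIC))
```

```text
[-108.1   -1.1   26.9] 15.75 [-4.24930208  0.52601848  4.62585742] 48.79268464174837
```

View pics/w11c.png

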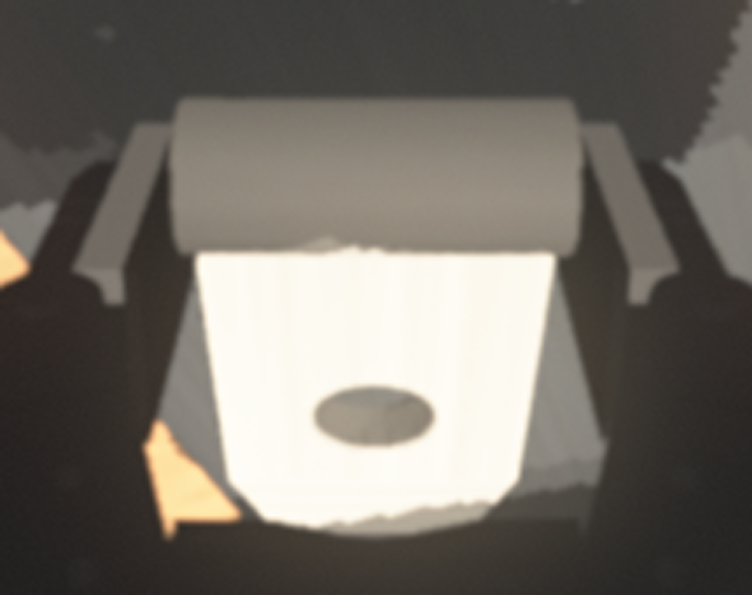

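Run:
```python
from h import *
rows(lin(JR(20),jt(-106,0,28),7)); delta(JR(20),jt(-106,0,28))
```

```text
[[-0.03,0.02,-0.01,-0.9,-0.0,-2.5],[-0.02,0.03,-0.0,-0.9,-0.0,-2.6],[-0.03,0.02,-0.01,-0.9,-0.0,-2.5],[-0.03,0.02,-0.01,-0.9,-0.0,-2.5],[-0.03,0.02,-0.0,-0.8,-0.0,-2.5],[-0.03,0.02,-0.01,-0.9,-0.0,-2.6],[-0.03,0.01,-0.0,-0.9,-0.0,-2.5]]
shift in current tool cm [-0.18  0.17 -0.05] rotvec deg [ -6.22  -0.02 -17.68] world d [2.2 0.5 1.1]
```

Call:
{"op": "move_arm", "data": {"deltas": [[-0.03,0.02,-0.02,-0.9,0,-2.5],[-0.03,0.02,-0.02,-0.9,0,-2.5],[-0.03,0.02,0,-0.9,0,-2.5],[-0.03,0.02,0,-0.9,0,-2.5],[-0.03,0.02,0,-0.9,0,-2.5],[-0.03,0.02,0,-0.9,0,-2.5],[-0.03,0.02,0,-0.9,0,-2.5],[0,0,0,0,0,0],[0,0,0,0,0,0],[0,0,0,0,0,0]]}}

```text
time_s: 16.8
eef_pos: [518.3, 282.8, 27.5]
ee_rot: [0.172, 0.13, 0.976, -0.022]
force: [-0.0, -0.3, -3.7]
grip_width: 0.575
```

```bash
cat > look.py <<'E'
from h import *
import pickle,sys
n=sys.argv[1]
cp=eyes.camera_params("wrist");s,Rc,pc=tool(); print(injig(pc).round(1),s["time_s"],s["force"].round(1),(s["grip_width"]).round(3),"joints",s["joints"].round(2))
a=eyes.capture("wrist")
cv2.imwrite(f"pics/{n}.png",a);pickle.dump((cp),open(f"{n}.pkl","wb"))
cv2.imwrite(f"pics/{n}b.png",cv2.resize(a[150:400,130:430],None,fx=2.6,fy=2.4,interpolation=cv2.INTER_CUBIC))
E
python3 look.py w12
python3 - <<'E'
from h import *
delta(JR(20),jt(-106,0,28))
E
```

```text
shift in current tool cm [-0.01  0.01 -0.05] rotvec deg [ 0.05 -0.02 -0.22] world d [-0.   0.1  0.5]Traceback (most recent call last):
  File "look.py", line 4, in <module>
    cp=eyes.camera_params("wrist");s,Rc,pc=tool(); print(injig(pc).round(1),s["time_s"],s["force"].round(1),(s["grip_width"]).round(3),"joints",s["joints"].round(2))
                                                                                                            ^^^^^^^^^^^^^^^^^^^^^^^
AttributeError: 'float' object has no attribute 'round'
```

```bash
sed -i 's/(s\["grip_width"\]).round(3)/round(s["grip_width"],3)/' look.py; python3 look.py w12
```

```text
[-1.06e+02 -1.00e-01  2.75e+01] 16.8 [-0.  -0.3 -3.7] 0.575 joints [ 0.39  0.6   1.7  -0.38  0.59 -0.62]
```

View pics/w12b.png

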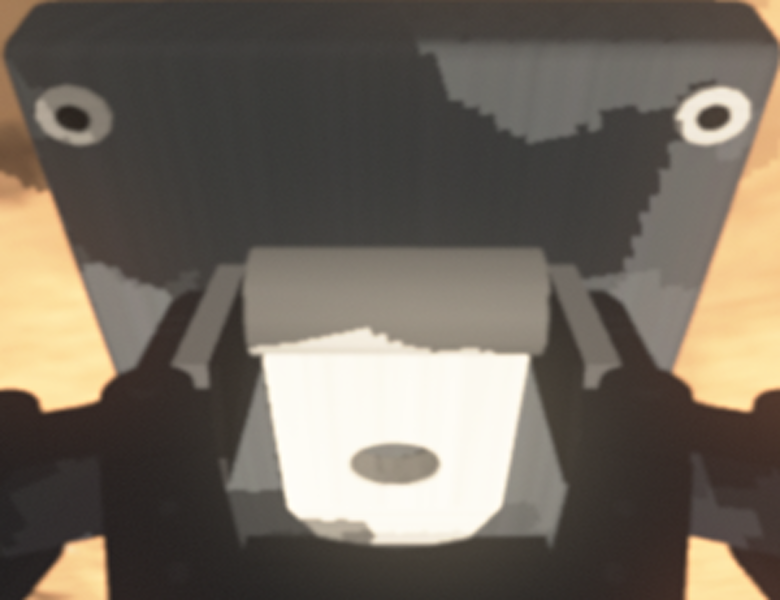

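Call:
{"op": "move_arm", "data": {"deltas": [[-0.36,-0.04,0.13,0,0,0],[-0.36,-0.03,0.13,0,0,0],[-0.36,0,0.13,0,0,0],[-0.36,0,0.13,0,0,0],[-0.36,0,0.14,0,0,0],[-0.36,0,0.14,0,0,0],[-0.36,0,0.14,0,0,0],[-0.36,0,0.14,0,0,0],[0,0,0,0,0,0],[0,0,0,0,0,0]]}}

```text
time_s: 17.85
eef_pos: [547.9, 274.2, 27.5]
ee_rot: [0.172, 0.13, 0.976, -0.022]
force: [-0.2, -0.6, -3.7]
grip_width: 0.573
```

```bash
python3 look.py w13
python3 - <<'E'
from h import *
delta(JR(20),jt(-75.5,-.6,27.5))
a=eyes.capture("scene"); cv2.imwrite("pics/s13.png",cv2.resize(a[190:330,180:330],None,fx=4.5,fy=4.2,interpolation=cv2.INTER_CUBIC))
E
```

```text
[-75.1  -0.8  27.5] 17.85 [-0.2 -0.6 -3.7] 0.573 joints [ 0.36  0.63  1.64 -0.35  0.61 -0.69]
shift in current tool cm [ 0.03  0.02 -0.01] rotvec deg [ 0.08 -0.   -0.18] world d [-0.3  0.3 -0. ]
```

View pics/w13b.png

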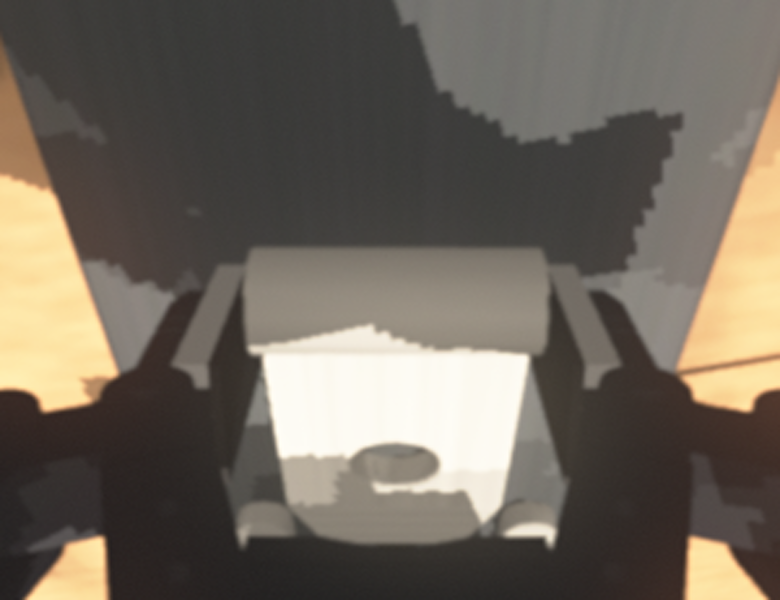

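View pics/s13.png

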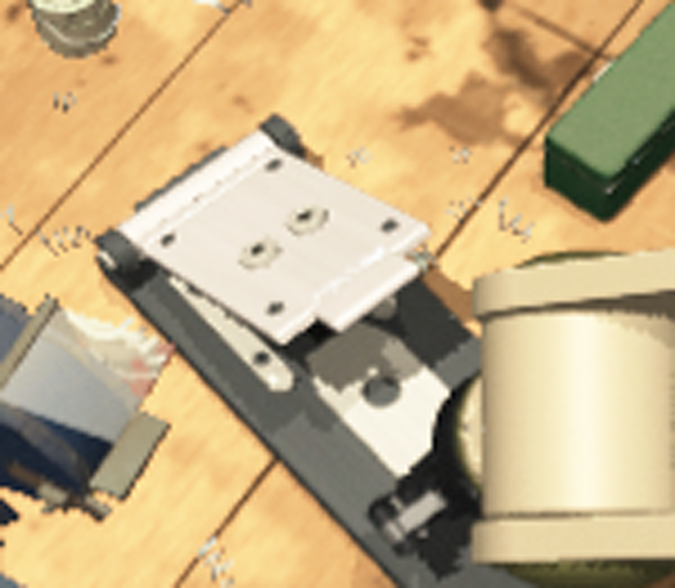

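Call:
{"op": "move_arm", "data": {"deltas": [[-0.12,0.03,0.14,0,0,0],[-0.19,0.02,0.07,0,0,0],[-0.19,0,0.07,0,0,0],[-0.19,0,0.07,0,0,0],[-0.19,0,0.07,0,0,0],[-0.19,0,0.07,0,0,0],[-0.1,0,0.03,0,0,0],[0,0,0,0,0,0],[0,0,0,0,0,0],[0,0,0,0,0,0]], "newtons": 25}}

```text
time_s: 18.95
eef_pos: [560.8, 271.4, 26.9]
ee_rot: [0.173, 0.13, 0.976, -0.021]
force: [0.8, 0.3, 0.6]
grip_width: 0.573
```

```bash
python3 look.py w14
```

```text
[-61.9  -0.2  26.9] 18.95 [0.8 0.3 0.6] 0.573 joints [ 0.34  0.65  1.61 -0.34  0.61 -0.71]
```

View pics/w14b.png

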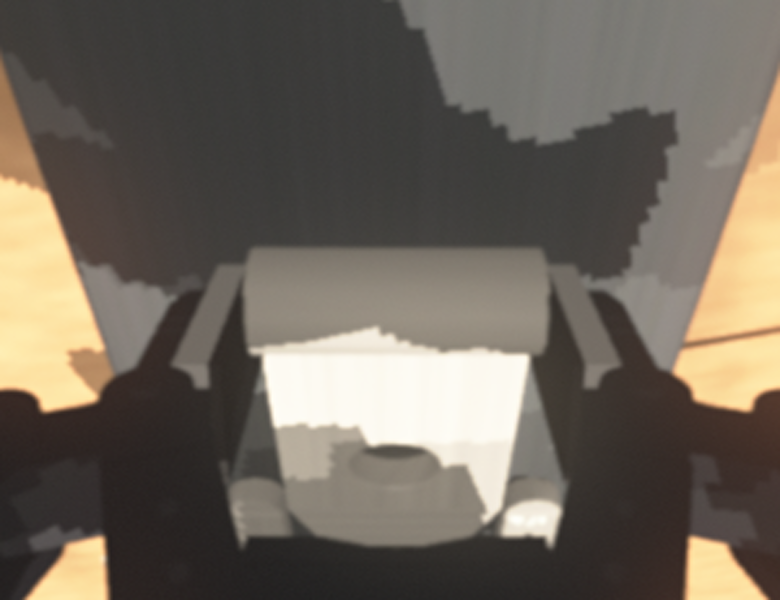

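Call:
{"op": "move_arm", "data": {"deltas": [[0,0,0,0,0,0],[0,0,0,0,0,0],[0,0,0,0,0,0],[0,0,0,0,0,0],[0,0,0,0,0,0],[0,0,-0.5,0,0,0],[0,0,-1.5,0,0,0],[0,0,-2,0,0,0],[0.5,0,-1,0,0,0],[1,0,0,0,0,0]], "grip": 8.5}}

```text
time_s: 20.0
eef_pos: [530.5, 280.0, 70.6]
ee_rot: [0.174, 0.13, 0.976, -0.021]
force: [0.7, 0.8, 0.4]
grip_width: 0.992
```

```bash
python3 look.py w15
python3 - <<'E'
from h import *
rows(lin(JR(30),jt(-94,-.3,45),5)); delta(JR(30),jt(-94,-.3,45))
E
```

```text
[-93.4   0.3  70.6] 20.0 [0.7 0.8 0.4] 0.992 joints [ 0.38  0.54  1.66 -0.33  0.68 -0.7 ]
[[0.13,-0.0,0.45,0.0,-2.0,-0.0],[0.14,-0.0,0.44,0.0,-2.0,-0.1],[0.16,-0.0,0.44,0.0,-2.0,0.0],[0.18,-0.0,0.43,0.1,-2.0,-0.0],[0.19,0.0,0.43,-0.0,-2.0,-0.0]]
shift in current tool cm [ 0.64 -0.    2.24] rotvec deg [  0.08 -10.03  -0.15] world d [  1.6  -0.4 -23.3]
```

View pics/w15.png

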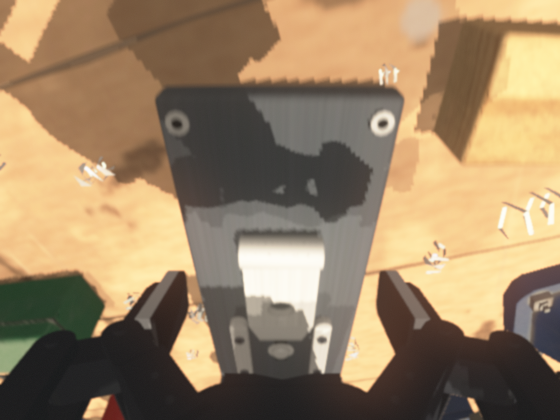

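Run:
```python
from h import *
import pickle
cp=pickle.load(open("w15.pkl","rb"))
a=cv2.imread("pics/w15.png")
cv2.imwrite("pics/w15c.png",cv2.resize(a[225:375,215:350],None,fx=5,fy=4,interpolation=cv2.INTER_CUBIC))
```

```text
(no output)
```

View pics/w15c.png

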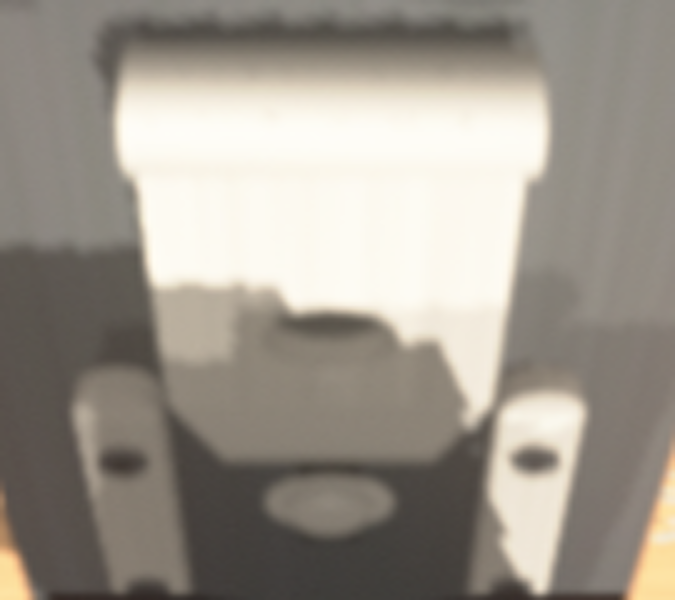

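Run:
```python
from h import *
import pickle
cp=pickle.load(open("w15.pkl","rb"))
C=lambda u,v:((u+.5)/5-.5+215,(v+.5)/4-.5+225)
for n,u,v,z in(("pin widest",330,502,27),("pin bottom",330,537,25),("pin top face far",330,525,30),("pin topface near",330,478,30),("hole",331,339,33),("toe",330,463,33),("sh-",165,405,33),("sh+",490,425,33),("barrel rear/top",330,35,40),("railL inner",165,380,32),("railR inner",498,400,32)):
    print(n,injig(atz("wrist",*C(u,v),z,cp)).round(1))
```

```text
pin widest [57.2 -0.7 27. ]
pin bottom [76.4 -0.8 25. ]
pin top face far [61.5 -0.8 30. ]
pin topface near [42.  -0.6 30. ]
hole [-10.9  -0.2  33. ]
toe [31.1 -0.6 33. ]
sh- [ 10.1 -25.8  33. ]
sh+ [17.6 24.5 33. ]
barrel rear/top [-91.3   0.1  40. ]
railL inner [  3.3 -25.4  32. ]
railR inner [10.6 25.4 32. ]
```

Run:
```python
from h import *
A=lin(JR(30),jt(-99,-.5,52),5); B=lin(JR(30),jt(-99,-.5,32.5),4,JR(30),jt(-99,-.5,52))
rows(A+B)
```

```text
[[0.17,-0.0,0.28,0.0,-2.0,-0.0],[0.19,-0.01,0.28,0.0,-2.0,-0.1],[0.19,-0.0,0.27,0.0,-2.0,0.0],[0.21,-0.01,0.26,0.1,-2.0,-0.0],[0.21,0.0,0.26,-0.0,-2.0,-0.0],[0.24,0.0,0.42,-0.0,-0.0,-0.0],[0.24,0.0,0.42,-0.0,-0.0,-0.0],[0.25,0.0,0.42,-0.0,-0.0,-0.0],[0.24,0.0,0.43,-0.0,-0.0,-0.0]]
```

Call:
{"op": "move_arm", "data": {"deltas": [[0.18,0,0.28,0,-2,0],[0.19,0,0.28,0,-2,0],[0.19,0,0.27,0,-2,0],[0.21,-0.02,0.26,0,-2,0],[0.21,0,0.26,0,-2,0],[0.24,0,0.42,0,0,0],[0.24,0,0.42,0,0,0],[0.25,0,0.42,0,0,0],[0.24,0,0.42,0,0,0],[0,0,0,0,0,0]], "grip": 1.5}}

```text
time_s: 21.05
eef_pos: [526.8, 279.9, 32.0]
ee_rot: [0.256, 0.127, 0.958, -0.033]
force: [0.7, 0.6, 0.9]
grip_width: 0.176
```

```bash
python3 look.py w16
```

```text
[-97.   -0.7  32. ] 21.05 [0.7 0.6 0.9] 0.176 joints [ 0.43  0.6   1.77 -0.76  0.48 -0.24]
```

View pics/w16.png

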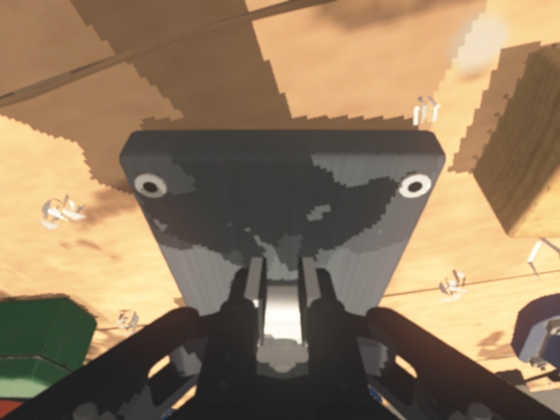

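Call:
{"op": "move_arm", "data": {"deltas": [[-0.17,0,0.1,0,0,0],[-0.17,0,0.1,0,0,0],[-0.17,0,0.1,0,0,0],[-0.17,0,0.1,0,0,0],[-0.17,0,0.1,0,0,0],[-0.17,0,0.1,0,0,0],[-0.17,0,0.1,0,0,0],[-0.17,0,0.1,0,0,0],[-0.17,0,0.1,0,0,0],[-0.17,0,0.1,0,0,0]]}}

```text
time_s: 22.1
eef_pos: [546.2, 275.1, 32.8]
ee_rot: [0.257, 0.127, 0.957, -0.033]
force: [-4.9, 0.9, 4.6]
grip_width: 0.176
```

```bash
python3 look.py w17;python3 - <<'E'
from h import *
a=eyes.capture("scene"); cv2.imwrite("pics/s17.png",cv2.resize(a[190:330,180:330],None,fx=4.5,fy=4.2,interpolation=cv2.INTER_CUBIC))
E
```

```text
[-77.   -0.4  32.8] 22.1 [-4.9  0.9  4.6] 0.176 joints [ 0.41  0.61  1.73 -0.73  0.48 -0.3 ]
```

View pics/w17b.png

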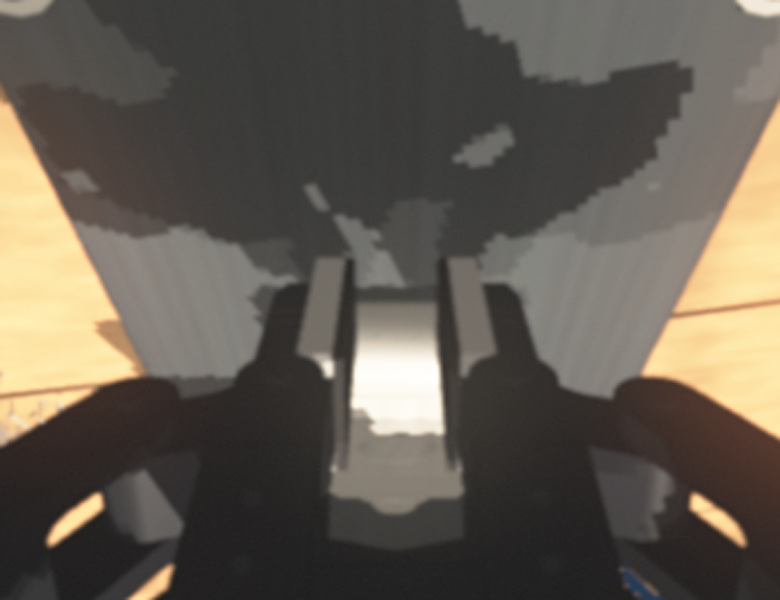

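View pics/s17.png

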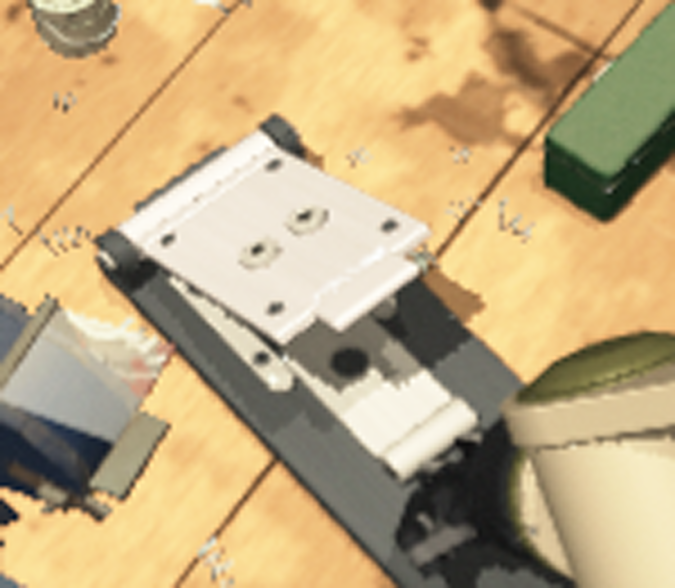

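Call:
{"op": "move_arm", "data": {"deltas": [[0.26,0,-0.15,0,0,0],[0.15,0,0.26,0,0,0],[-0.26,0,0.15,0,0,0],[-0.13,0,0.075,0,0,0],[-0.13,0,0.075,0,0,0],[-0.13,0,0.075,0,0,0],[-0.13,0,0.075,0,0,0],[-0.13,0,0.075,0,0,0],[-0.13,0,0.075,0,0,0],[-0.13,0,0.075,0,0,0]]}}

```text
time_s: 23.2
eef_pos: [556.2, 272.3, 29.6]
ee_rot: [0.257, 0.127, 0.957, -0.033]
force: [-0.8, -0.4, -0.2]
grip_width: 0.175
```

```bash
python3 look.py w18
```

```text
[-66.6  -0.5  29.6] 23.2 [-0.8 -0.4 -0.2] 0.175 joints [ 0.39  0.63  1.71 -0.72  0.48 -0.32]
```

Call:
{"op": "move_arm", "data": {"deltas": [[-0.13,0,0.075,0,0,0],[-0.13,0,0.075,0,0,0],[-0.13,0,0.075,0,0,0],[-0.13,0,0.075,0,0,0],[-0.13,0,0.075,0,0,0],[-0.13,0,0.075,0,0,0],[-0.13,0,0.075,0,0,0],[-0.13,0,0.075,0,0,0],[-0.13,0,0.075,0,0,0],[-0.13,0,0.075,0,0,0]]}}

```text
time_s: 24.25
eef_pos: [570.7, 268.4, 29.6]
ee_rot: [0.257, 0.127, 0.958, -0.033]
force: [-2.1, -0.7, -1.2]
grip_width: 0.176
```

```bash
python3 look.py w19;python3 - <<'E'
from h import *
a=eyes.capture("scene"); cv2.imwrite("pics/s19.png",cv2.resize(a[190:330,180:330],None,fx=4.5,fy=4.2,interpolation=cv2.INTER_CUBIC))
E
```

```text
[-51.6  -0.6  29.6] 24.25 [-2.1 -0.7 -1.2] 0.176 joints [ 0.38  0.65  1.68 -0.7   0.48 -0.36]
```

View pics/w19b.png

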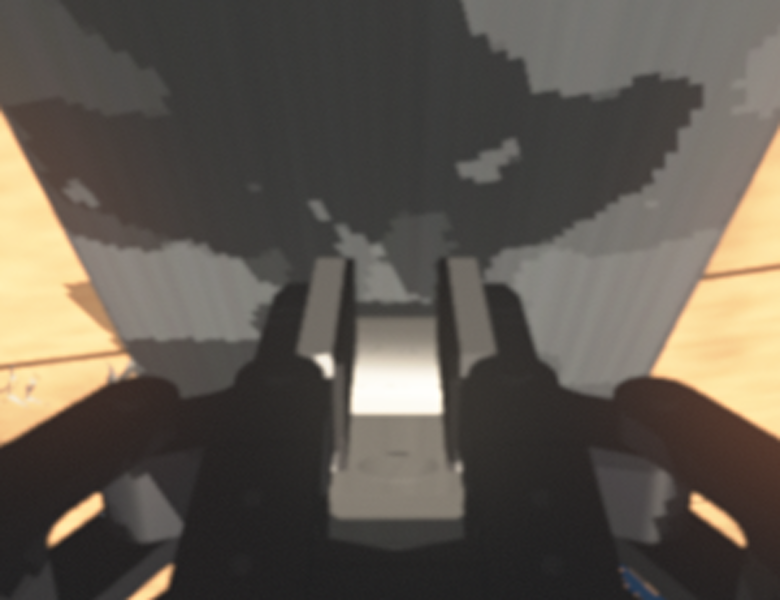

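View pics/s19.png

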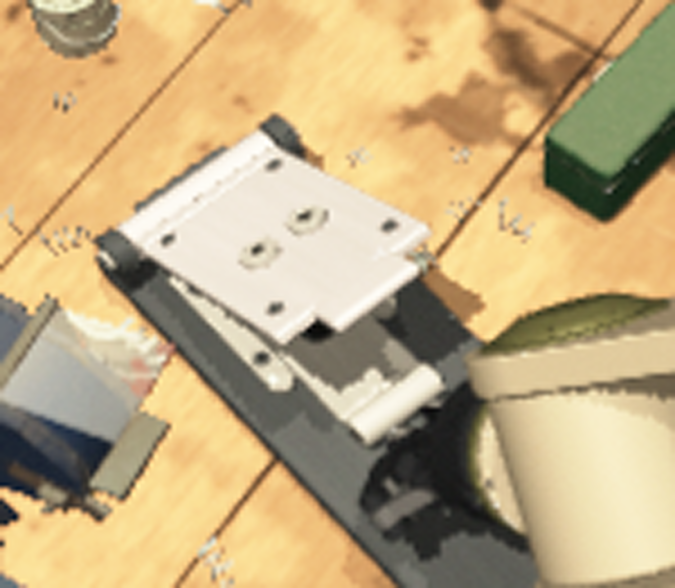

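Call:
{"op": "move_arm", "data": {"deltas": [[-0.13,0,0.075,0,0,0],[-0.13,0,0.075,0,0,0],[-0.13,0,0.075,0,0,0],[-0.13,0,0.075,0,0,0],[-0.13,0,0.075,0,0,0],[-0.13,0,0.075,0,0,0],[0,0,0,0,0,0],[0,0,0,0,0,0],[0,0,0,0,0,0],[0,0,0,0,0,0]]}}

```text
time_s: 25.35
eef_pos: [579.5, 266.1, 29.9]
ee_rot: [0.257, 0.127, 0.957, -0.033]
force: [0.1, -1.0, -0.1]
grip_width: 0.176
```

```bash
python3 look.py w20
```

```text
[-42.5  -0.5  29.9] 25.35 [ 0.1 -1.  -0.1] 0.176 joints [ 0.37  0.65  1.66 -0.68  0.48 -0.38]
```

View pics/w20b.png

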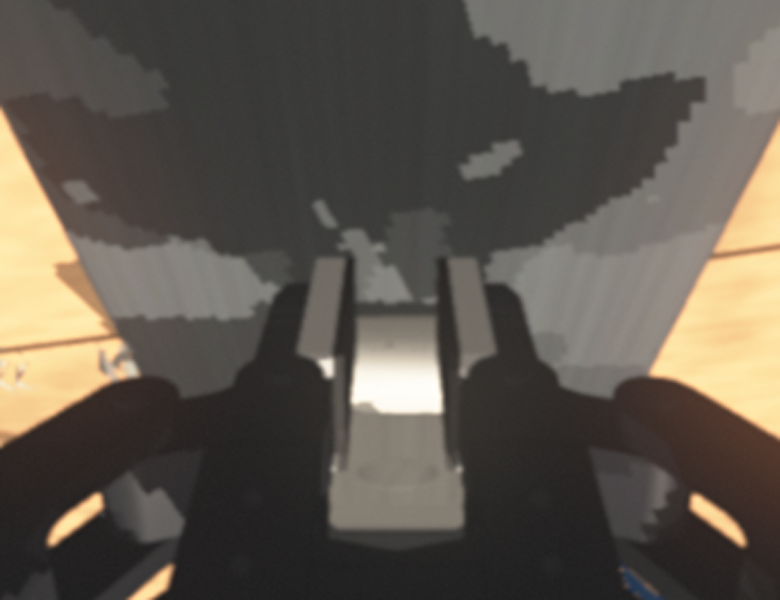

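Call:
{"op": "move_arm", "data": {"deltas": [[-0.13,0,0.075,0,0,0],[-0.13,0,0.075,0,0,0],[-0.13,0,0.075,0,0,0],[-0.13,0,0.075,0,0,0],[-0.13,0,0.075,0,0,0],[-0.087,0,0.05,0,0,0],[-0.087,0,0.05,0,0,0],[-0.087,0,0.05,0,0,0],[-0.087,0,0.05,0,0,0],[-0.087,0,0.05,0,0,0]]}}

```text
time_s: 26.4
eef_pos: [591.5, 262.8, 29.7]
ee_rot: [0.257, 0.127, 0.958, -0.033]
force: [-3.8, 1.6, 0.9]
grip_width: 0.175
```

```bash
python3 look.py w21
```

```text
[-30.1  -0.6  29.7] 26.4 [-3.8  1.6  0.9] 0.175 joints [ 0.35  0.67  1.64 -0.66  0.49 -0.42]
```

View pics/w21b.png

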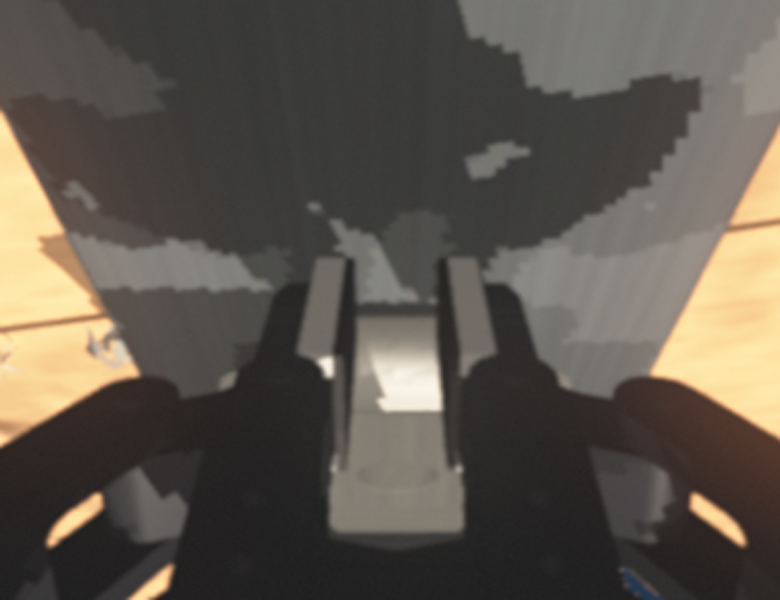

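Call:
{"op": "move_arm", "data": {"deltas": [[-0.087,0,0.05,0,0,0],[-0.087,0,0.05,0,0,0],[-0.087,0,0.05,0,0,0],[-0.087,0,0.05,0,0,0],[-0.043,0,0.025,0,0,0],[-0.043,0,0.025,0,0,0],[0,0,0,0,0,0],[0,0,0,0,0,0],[0,0,0,0,0,0],[0,0,0,0,0,0]]}}

```text
time_s: 27.45
eef_pos: [596.3, 261.5, 29.7]
ee_rot: [0.257, 0.127, 0.957, -0.033]
force: [-1.3, 1.6, -0.2]
grip_width: 0.175
```

```bash
python3 look.py w22
```

```text
[-25.1  -0.6  29.7] 27.45 [-1.3  1.6 -0.2] 0.175 joints [ 0.35  0.67  1.63 -0.65  0.49 -0.43]
```

View pics/w22b.png

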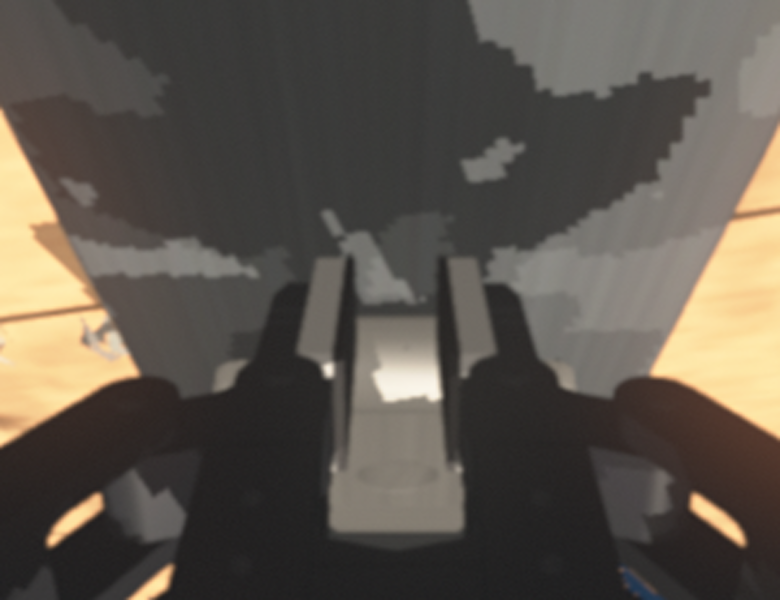

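Call:
{"op": "move_arm", "data": {"deltas": [[-0.087,0,0.05,0,0,0],[-0.043,0,0.025,0,0,0],[-0.043,0,0.025,0,0,0],[-0.043,0,0.025,0,0,0],[-0.043,0,0.025,0,0,0],[-0.043,0,0.025,0,0,0],[-0.043,0,0.025,0,0,0],[0,0,0,0,0,0],[0,0,0,0,0,0],[0,0,0,0,0,0]]}}

```text
time_s: 28.5
eef_pos: [600.1, 260.4, 29.6]
ee_rot: [0.257, 0.127, 0.958, -0.033]
force: [-0.5, -0.4, 0.0]
grip_width: 0.178
```

```bash
python3 look.py w23
```

```text
[-21.1  -0.7  29.6] 28.5 [-0.5 -0.4  0. ] 0.178 joints [ 0.34  0.68  1.62 -0.65  0.49 -0.44]
```

View pics/w23b.png

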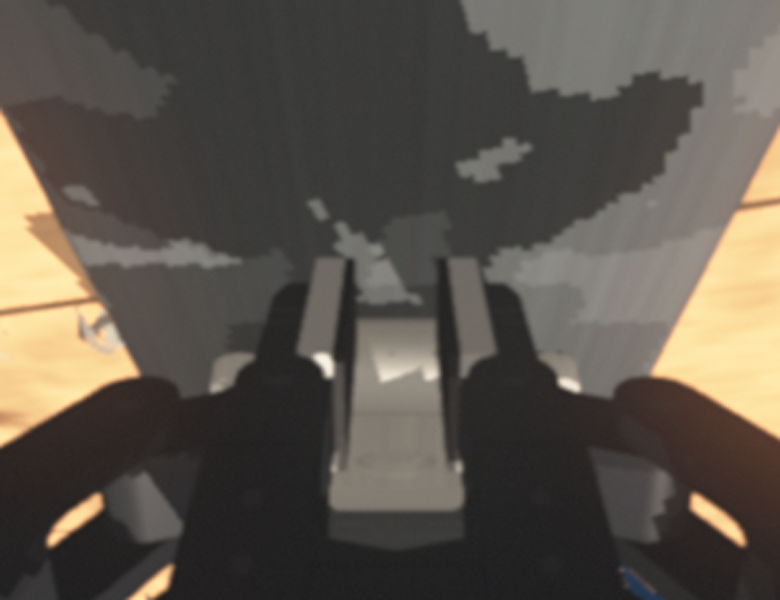

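Run:
```python
import cv2,numpy as np
for n in ("w18","w19","w22","w23"):
    a=cv2.imread(f"pics/{n}b.png")
    cv2.imwrite(f"/tmp/{n}.png",a)
cv2.imwrite("pics/cmp.png",np.hstack([cv2.imread(f"pics/{n}b.png")[280:580,300:490] for n in ("w18","w19","w22","w23")]))
```

```text
(no output)
```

View pics/cmp.png

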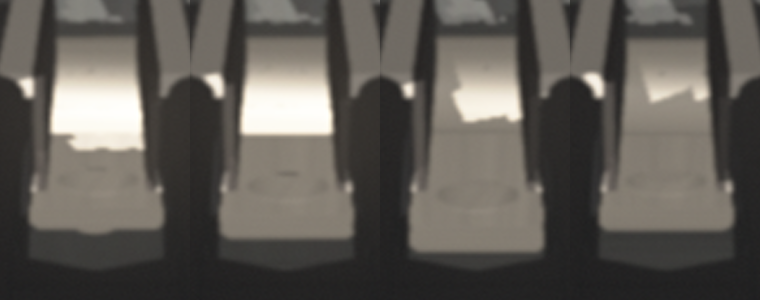

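Run:
```python
from h import *
P0=jt(-72,-.3,31); P1=jt(-74,-.3,215); P2=jt(0,0,205)
Rj=JR(30)
rows(lin(Rj,jt(-30,-.6,30),2)+lin(Rj,P0,3,Rj,jt(-30,-.6,30))+lin(Rj,P1,7,Rj,P0)+lin(Rj,P2,4,Rj,P1)+lin(Rj,jt(0,0,185),4,Rj,P2))
for a in (.7,.655,.6,.5,.4,.3,.2,.1,0):
    d=178; print(a,(125-d*np.cos(a)+4*np.sin(a)+9.5).round(1),(52+d*np.sin(a)+4*np.cos(a)+5.5).round(1))
```

```text
[[0.37,0.0,-0.24,0.0,0.0,-0.1],[0.38,0.01,-0.24,0.1,0.0,-0.1],[1.19,0.01,-0.73,-0.0,0.0,0.0],[1.2,0.01,-0.73,-0.0,0.0,0.0],[1.2,0.01,-0.73,-0.0,0.0,0.0],[-1.29,-0.0,-2.29,-0.0,0.0,0.0],[-1.29,-0.01,-2.29,-0.0,0.0,0.0],[-1.29,0.0,-2.29,-0.0,0.0,0.0],[-1.29,-0.0,-2.29,-0.0,0.0,0.0],[-1.29,-0.0,-2.29,-0.0,0.0,0.0]]
[[-1.29,-0.01,-2.29,-0.0,0.0,0.0],[-1.29,0.0,-2.29,-0.0,0.0,0.0],[-1.48,0.01,1.14,-0.0,0.0,0.0],[-1.48,0.01,1.14,-0.0,0.0,0.0],[-1.47,0.01,1.14,-0.0,0.0,0.0],[-1.48,0.01,1.15,-0.0,0.0,0.0],[0.25,-0.0,0.43,-0.0,0.0,0.0],[0.25,-0.0,0.43,-0.0,0.0,0.0],[0.25,-0.0,0.43,-0.0,0.0,0.0],[0.25,-0.0,0.44,-0.0,0.0,0.0]]
0.7 0.9 175.2
0.655 -4.2 169.1
0.6 -10.2 161.3
0.5 -19.8 146.3
0.4 -27.9 130.5
0.3 -34.4 113.9
0.2 -39.2 96.8
0.1 -42.2 79.3
0 -43.5 61.5
```

Call:
{"op": "move_arm", "data": {"deltas": [[0.37,0,-0.24,0,0,0],[0.38,0,-0.24,0,0,0],[1.2,0,-0.73,0,0,0],[1.2,0,-0.73,0,0,0],[1.2,0,-0.73,0,0,0],[-1.29,0,-2.29,0,0,0],[-1.29,0,-2.29,0,0,0],[-1.29,0,-2.29,0,0,0],[-1.29,0,-2.29,0,0,0],[0,0,0,0,0,0]], "grip": 0.5}}

```text
time_s: 29.55
eef_pos: [550.7, 274.6, 140.2]
ee_rot: [0.26, 0.127, 0.957, -0.031]
force: [0.6, 0.8, 0.6]
grip_width: 0.055
```

```bash
python3 look.py w24;python3 - <<'E'
from h import *
a=eyes.capture("scene"); cv2.imwrite("pics/s24.png",cv2.resize(a[190:330,180:330],None,fx=4.5,fy=4.2,interpolation=cv2.INTER_CUBIC))
E
```

```text
[-72.5   0.3 140.2] 29.55 [0.6 0.8 0.6] 0.055 joints [ 0.4   0.45  1.66 -0.52  0.67 -0.55]
```

View pics/w24.png

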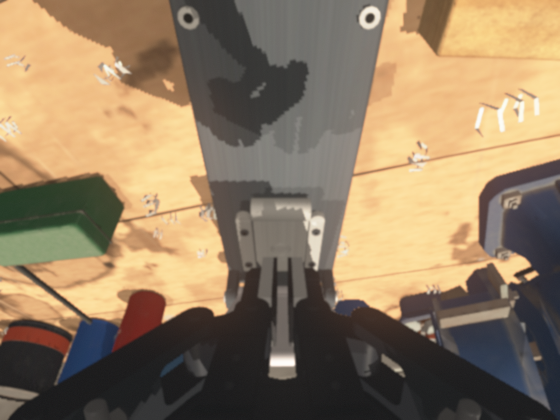

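View pics/s24.png

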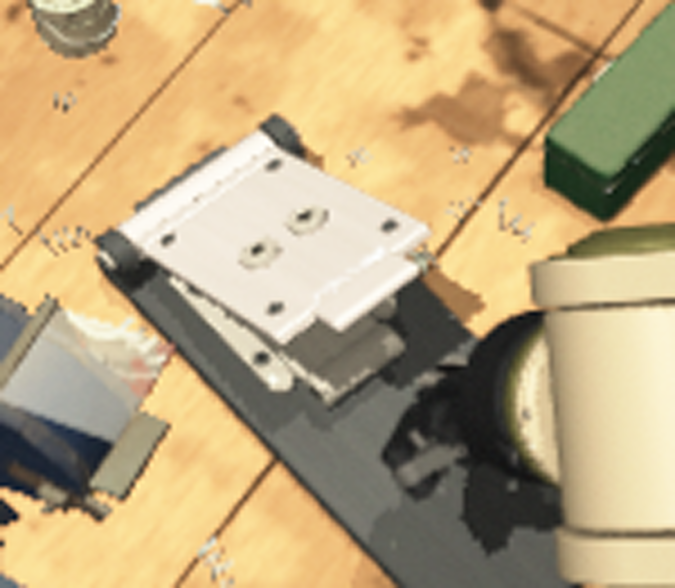

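Call:
{"op": "move_arm", "data": {"deltas": [[-1.29,0,-2.29,0,0,0],[-1.29,0,-2.29,0,0,0],[-1.29,0,-2.1,0,0,0],[-1.48,0,1.1,0,0,0],[-1.48,0,1.1,0,0,0],[-1.48,0,1.1,0,0,0],[-1.48,0,1.1,0,0,0],[0,0,0,0,0,0],[0,0,0,0,0,0],[0,0,0,0,0,0]], "grip": 0}}

```text
time_s: 30.65
eef_pos: [619.6, 254.8, 204.4]
ee_rot: [0.256, 0.127, 0.958, -0.033]
force: [0.1, -0.2, 0.5]
grip_width: 0.003
```

```bash
python3 look.py w25
python3 - <<'E'
from h import *
delta(JR(30),jt(0,0,182))
cv2.imwrite("pics/s25.png",cv2.resize(eyes.capture("scene")[150:330,180:400],None,fx=3.4,fy=3.2))
E
```

```text
[ -0.8  -1.  204.4] 30.65 [ 0.1 -0.2  0.5] 0.003 joints [ 0.32  0.47  1.43 -0.38  0.83 -0.78]
shift in current tool cm [1.07 0.09 2.  ] rotvec deg [ 0.06 -0.02 -0.16] world d [  1.    0.7 -22.7]
```

View pics/w25.png

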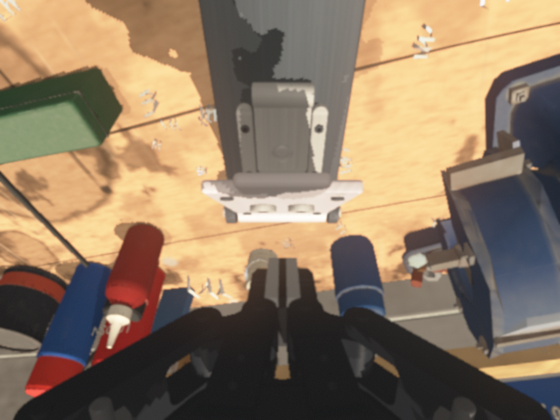

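View pics/s25.png

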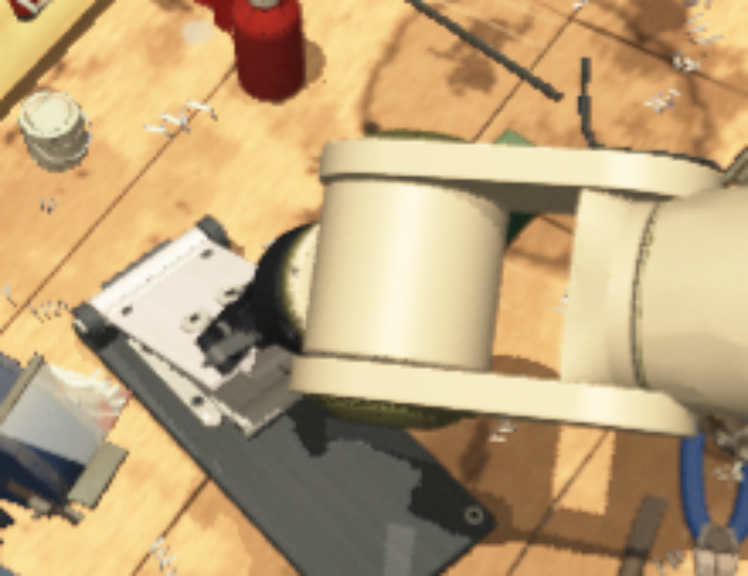

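Run:
```python
from h import *
Rj=JR(30); d=178
def E(a): return jt(125-d*np.cos(a)+4*np.sin(a)+9.5,-.3,52+d*np.sin(a)+4*np.cos(a)+5.5)
pts=lin(Rj,E(.68),4)+[(Rj,E(a)) for a in np.linspace(.68,.04,16)[1:]]
rows(pts)
```

```text
[[0.42,0.01,0.69,0.0,-0.0,-0.0],[0.42,0.02,0.69,0.0,-0.0,-0.1],[0.42,0.01,0.69,0.1,-0.0,-0.0],[0.42,0.01,0.7,-0.0,-0.0,-0.1],[0.71,0.0,0.27,-0.0,-0.0,0.0],[0.7,0.01,0.3,-0.0,-0.0,0.0],[0.68,-0.0,0.33,-0.0,-0.0,0.0],[0.67,-0.0,0.36,-0.0,-0.0,0.0],[0.65,-0.0,0.39,-0.0,-0.0,0.0],[0.64,-0.0,0.41,-0.0,-0.0,0.0]]
[[0.61,-0.0,0.45,-0.0,-0.0,0.0],[0.6,-0.0,0.47,-0.0,-0.0,0.0],[0.58,0.0,0.49,-0.0,-0.0,0.0],[0.55,0.0,0.52,-0.0,-0.0,0.0],[0.54,0.0,0.54,-0.0,-0.0,0.0],[0.51,0.0,0.56,-0.0,-0.0,0.0],[0.48,0.0,0.59,-0.0,-0.0,0.0],[0.46,0.0,0.6,-0.0,-0.0,0.0],[0.44,0.0,0.62,-0.0,-0.0,0.0]]
```

Call:
{"op": "move_arm", "data": {"deltas": [[0.42,0.01,0.69,0,0,0],[0.42,0.02,0.69,0,0,0],[0.42,0.01,0.69,0,0,0],[0.42,0.01,0.7,0,0,0],[0.71,0,0.27,0,0,0],[0.7,0,0.3,0,0,0],[0.68,0,0.33,0,0,0],[0.67,0,0.36,0,0,0],[0.65,0,0.39,0,0,0],[0.64,0,0.41,0,0,0]]}}

```text
time_s: 31.75
eef_pos: [595.6, 261.9, 134.0]
ee_rot: [0.257, 0.127, 0.958, -0.033]
force: [0.9, -1.4, 3.1]
grip_width: 0.001
```

```bash
python3 look.py w26
```

```text
[-25.9  -0.4 134. ] 31.75 [ 0.9 -1.4  3.1] 0.001 joints [ 0.35  0.52  1.57 -0.47  0.67 -0.64]
```

View pics/w26.png

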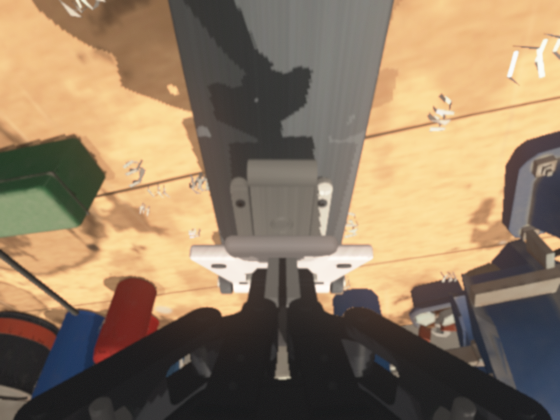

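Call:
{"op": "move_arm", "data": {"deltas": [[0.61,0,0.45,0,0,0],[0.6,0,0.47,0,0,0],[0.58,0,0.49,0,0,0],[0.55,0,0.52,0,0,0],[0.54,0,0.54,0,0,0],[0.51,0,0.56,0,0,0],[0.48,0,0.59,0,0,0],[0.46,0,0.6,0,0,0],[0.3,0,0.45,0,0,0],[0,0,0,0,0,0]]}}

```text
time_s: 32.8
eef_pos: [579.6, 266.1, 69.7]
ee_rot: [0.256, 0.127, 0.958, -0.033]
force: [0.5, -0.2, 0.1]
grip_width: -0.004
```

```bash
python3 look.py w27
```

```text
[-42.4  -0.5  69.7] 32.8 [ 0.5 -0.2  0.1] -0.004 joints [ 0.36  0.59  1.64 -0.59  0.55 -0.49]
```

View pics/w27.png

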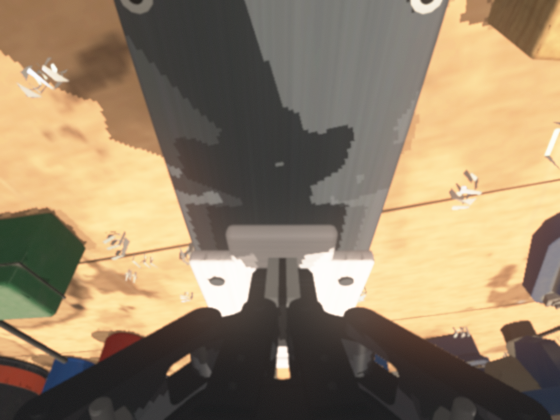

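Call:
{"op": "move_arm", "data": {"deltas": [[0.06,0,0.104,0,0,0],[0.06,0,0.104,0,0,0],[0.06,0,0.104,0,0,0],[0.06,0,0.104,0,0,0],[0.06,0,0.104,0,0,0],[0.06,0,0.104,0,0,0],[0,0,0,0,0,0],[0,0,0,0,0,0],[0,0,0,0,0,0],[0,0,0,0,0,0]]}}

```text
time_s: 33.85
eef_pos: [579.9, 266.3, 63.5]
ee_rot: [0.257, 0.127, 0.958, -0.033]
force: [0.4, -0.7, -0.2]
grip_width: -0.0
```

Call:
{"op": "move_arm", "data": {"deltas": [[0.04,0,0.07,0,0,0],[0.04,0,0.07,0,0,0],[0.04,0,0.07,0,0,0],[0.04,0,0.07,0,0,0],[0,0,0,0,0,0],[0,0,0,0,0,0],[0,0,0,0,0,0],[0,0,0,0,0,0],[0,0,0,0,0,0],[0,0,0,0,0,0]]}}

```text
time_s: 34.85
eef_pos: [580.0, 266.3, 60.3]
ee_rot: [0.257, 0.127, 0.957, -0.033]
force: [-0.4, 0.0, 0.3]
grip_width: 0.0
```

```bash
python3 look.py w28
python3 - <<'E'
from h import *
cv2.imwrite("pics/s28.png",cv2.resize(eyes.capture("scene")[190:330,180:330],None,fx=4.5,fy=4.2))
E
```

```text
[-42.1  -0.2  60.3] 34.85 [-0.4  0.   0.3] 0.0 joints [ 0.37  0.6   1.65 -0.61  0.53 -0.46]
```

View pics/w28b.png

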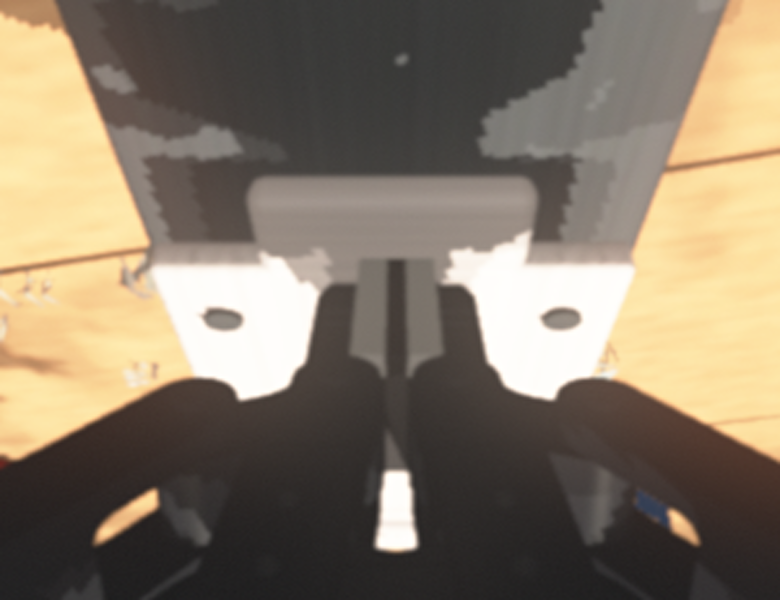

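View pics/s28.png

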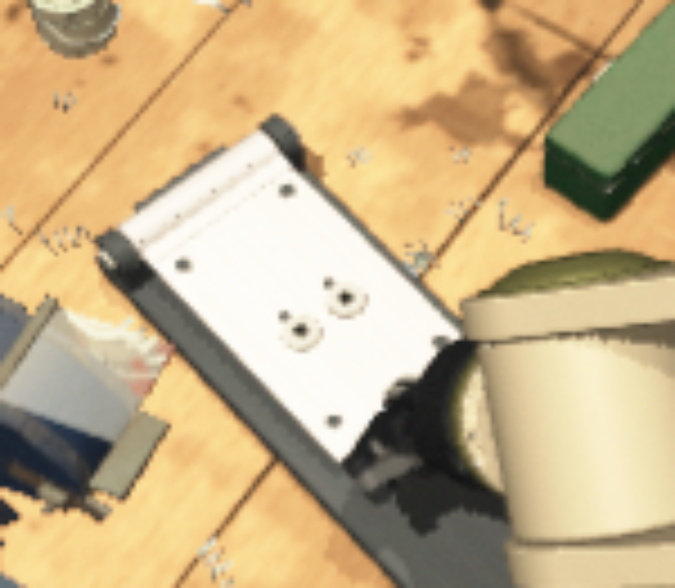

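Call:
{"op": "move_arm", "data": {"deltas": [[0.05,0,0.087,0,0,0],[0.05,0,0.087,0,0,0],[0.05,0,0.087,0,0,0],[0,0,0,0,0,0],[0,0,0,0,0,0],[0,0,0,0,0,0],[0,0,0,0,0,0],[0,0,0,0,0,0],[0,0,0,0,0,0],[0,0,0,0,0,0]]}}

```text
time_s: 35.95
eef_pos: [580.2, 266.4, 59.4]
ee_rot: [0.258, 0.127, 0.957, -0.033]
force: [-11.2, -2.9, 18.6]
grip_width: -0.001
```

Call:
{"op": "move_arm", "data": {"deltas": [[-0.1,0,-0.17,0,0,0],[-0.25,0,-0.43,0,0,0],[-0.5,0,-0.87,0,0,0],[-1,0,-1.7,0,0,0],[-1,0,-2.5,0,0,0],[0,0,-4,0,0,0],[0,0,-4,0,0,0],[0,0,-4,0,0,0],[0,0,-2,0,0,0],[0,0,0,0,0,0]]}}

```text
time_s: 36.95
eef_pos: [508.6, 286.0, 245.5]
ee_rot: [0.259, 0.127, 0.957, -0.031]
force: [0.4, -0.0, -0.8]
grip_width: 0.001
```

```bash
python3 look.py w29
python3 - <<'E'
from h import *
cv2.imwrite("pics/s29.png",cv2.resize(eyes.capture("scene")[190:340,180:340],None,fx=4.5,fy=4))
cv2.imwrite("pics/t29.png",eyes.capture("top"))
E
```

```text
[-116.1    0.5  245.5] 36.95 [ 0.4 -0.  -0.8] 0.001 joints [ 0.46  0.27  1.61 -0.43  0.89 -0.64]
```

View pics/w29.png

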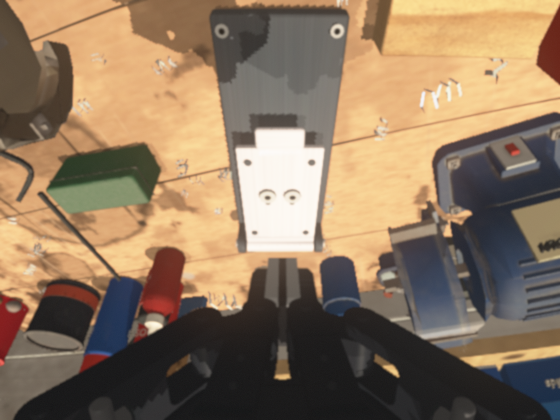

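View pics/s29.png

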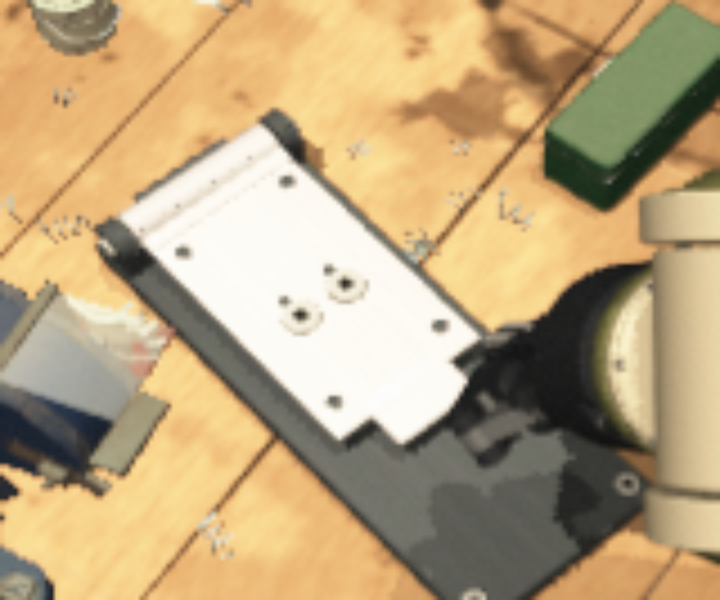

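View pics/t29.png

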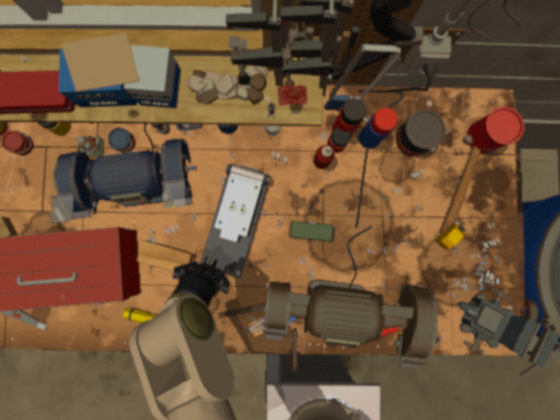

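Run:
```python
from h import *
a=cv2.imread("pics/t29.png"); cv2.imwrite("pics/t29c.png",cv2.resize(a[155:285,190:280],None,fx=6,fy=4.6,interpolation=cv2.INTER_CUBIC))
C=lambda u,v:((u+.5)/4.5-.5+180,(v+.5)/4-.5+190)
print("obs",C(403,437),C(340,432))
for J in ([620.7,255.6,-.261],[621.56,256.16,-.2605]):
  for an in (0,.03,.06):
    f=lambda d,y,h:[125-d*np.cos(an)+h*np.sin(an),y,52+d*np.sin(an)+h*np.cos(an)]
    print(an,proj("scene",body(J,[f(190,25,4),f(168,46,4)])).round(1).tolist(),proj("top",body(J,[f(190,25,4),f(190,-25,4)])).round(1).tolist())
```

```text
obs (269.1666666666667, 298.875) (255.16666666666669, 297.625)
0 [[268.9, 300.2], [255.0, 299.0]] [[218.6, 236.3], [236.2, 241.3]]
0.03 [[268.8, 299.2], [254.8, 298.2]] [[218.4, 236.2], [236.0, 241.2]]
0.06 [[268.6, 298.2], [254.6, 297.3]] [[218.1, 236.0], [235.8, 241.0]]
0 [[268.5, 300.2], [254.6, 299.0]] [[218.4, 236.0], [236.0, 241.0]]
0.03 [[268.3, 299.2], [254.4, 298.2]] [[218.2, 235.9], [235.8, 240.9]]
0.06 [[268.1, 298.2], [254.1, 297.3]] [[217.9, 235.7], [235.6, 240.7]]
```

View pics/t29c.png

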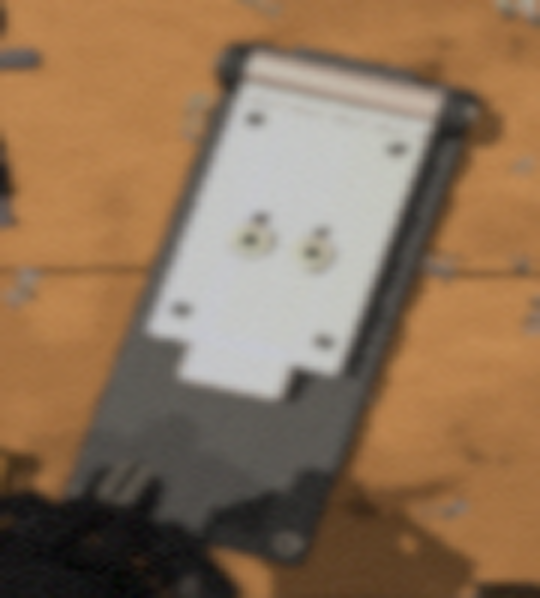

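Run:
```python
from rig import ctrl, eyes, order
print(ctrl.sense()["time_s"], order.finish_job())
```

```text
the job is handed in; nothing more can be done
37.1 None
```

The hinge leaf is in the jig over the locating pin, the flap is down on it, and I handed the job in at 37.1 s with the gripper clear.

- **Loading:** I gripped the leaf by its knuckle and carried it to the bed. It twisted about 18° in that first grip, so I set it down on the bare bed and took hold again in line with it. I then squared it up, led the toe between the rails, let go, and pushed it in from behind with the fingertips.
- **Seating:** The toe rode up on the pin, then dropped back in the wrist view to where it was when flat (crop row 532 to 510). The pushing force fell to about 0.5 N, and I stopped there without pushing against the pin.
- **Flap:** I pressed it down at the lip until it came up hard at about 19 N, then lifted clear. The contact height matches the fully-down height of 56 mm to within about 2 mm.
- **Not confirmed:** The pictures alone could not separate fully down from about 0.04 rad open, so that rests on the hard stop and the leaf having been seen flat. The closed flap also hides the leaf, so I could not see it again afterwards.
- **Bystanders:** The drill index, oil bottle and pine offcut are where they were at the start in the last top picture.

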